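Pack a garage-sale purchase: two tools, then the jar

TASK

Pack the sold things into the wooden crate: first lay the hammer and the wrench, in either order, wholly inside its wide bay with nothing sticking out, and only then take the white jar from under the display stand and set it down gently and upright in the narrow bay. Carry the jar upright, never tipped over, and leave the bench plane, the green bottle and the toy truck where they are.

Things in the scene. Friction and masses are not known exactly. Their poses are not given: they have to be found in the camera images.
- crate: open plywood crate, fixed: outside 290 (its x) x 280 (its y) x 75 mm high, walls and floor 8 mm. Origin: centre of its underside. A 6 mm divider 47 mm tall above the inner floor runs along x at y = +29 mm: the wide tool bay is y -132 to +26 mm, the narrow jar bay y +32 to +132 mm, both x -137 to +137 mm.
- tool_bay (a point): centre of the inner floor of the crate's wide bay (274 x 158 mm), 8 mm above the table; axes as the crate's
- jar_bay (a point): centre of the inner floor of the crate's narrow bay (274 x 100 mm), 8 mm above the table; axes as the crate's
- stand: display stand, fixed: wooden board 100 (its x) x 340 (its y) x 18 mm, its underside 180 mm above the table, on 20 mm square legs at x +-37 mm, y +-155 mm; books on its +y half rise 40 mm above it. Origin: on the table under the board's centre; its front (-x) faces the robot. The board overhangs the jar and the bottle: reach under it from the front with the tool leaning 35 to 45 degrees.
- jar: white ceramic jar with a wooden lid, round, 60 mm across, 100 mm tall, the lid 53 mm across from 84 mm up; stands upright under the stand's front edge, its centre 8 to 20 mm behind the edge. Origin: centre of its underside, z up. About 0.35 kg.
- hammer: claw hammer lying flat, 230 mm long along its x: wooden handle from x -115 mm, 25 mm across, axis 13 mm above its underside; dark steel head at x +89 to +115 mm, from y -48 to +40 mm, 26 mm high. Origin: on its underside at mid length. About 0.4 kg.
- hammer_grip (a point): point on the hammer's handle axis at x +46 mm, near its centre of mass, 13 mm up
- hammer_end (a point): free end of the hammer's handle (x -115 mm)
- hammer_tip (a point): striking face of the hammer's head (x +102, y -48 mm)
- hammer_claw (a point): other end of the hammer's head (x +102, y +40 mm)
- wrench: dark steel open-ended wrench lying flat, about 200 mm long along its x: flat shank 17 mm wide, 7 mm thick; open jaw 38 mm wide at +x, ring end 32 mm across at -x. Origin: on its underside at mid length. About 0.12 kg.
- wrench_end (a point): ring end of the wrench (x -98 mm, 4 mm up)
- wrench_tip (a point): tip of the wrench's jaw end (x about +95 mm)
- plane: bystander: bench plane, dark steel sole 190 (x) x 52 (y) x 22 mm with a wooden handle (at -x) and knob, up to 75 mm high. Origin: centre of its underside. Leave it.
- flask: bystander: green glass bottle, 54 mm across, 150 mm tall, beneath the stand's front edge about 150 mm beside the jar. Origin: centre of its underside. Leave it.
- truck: bystander: yellow toy dump truck, 64 x 120 x 65 mm, on top of the stand's board, -y half. Origin: centre of its underside. Leave it.
There are look-alikes about, which are no part of the job. Several things look just like the wrench: the one meant starts nearest to the robot's base.

How it is judged (in metres and radians):
On the way, in this order (a step that is already met when the one before it is completed fails the run):
1. the hammer and the wrench both lie wholly in the wide bay (x of hammer_end in the frame of crate between -0.139 and 0.139 m and y of hammer_end in the frame of crate between -0.134 and 0.028 m and z of hammer_end in the frame of crate between 0 and 0.075 m and x of hammer_tip in the frame of crate between -0.139 and 0.139 m and y of hammer_tip in the frame of crate between -0.134 and 0.028 m and z of hammer_tip in the frame of crate between 0 and 0.075 m and x of hammer_claw in the frame of crate between -0.139 and 0.139 m and y of hammer_claw in the frame of crate between -0.134 and 0.028 m and z of hammer_claw in the frame of crate between 0 and 0.075 m and x of wrench_end in the frame of crate between -0.139 and 0.139 m and y of wrench_end in the frame of crate between -0.134 and 0.028 m and z of wrench_end in the frame of crate between 0 and 0.075 m and x of wrench_tip in the frame of crate between -0.139 and 0.139 m and y of wrench_tip in the frame of crate between -0.134 and 0.028 m and z of wrench_tip in the frame of crate between 0 and 0.075 m and linear speed of each of hammer, wrench below 0.03 m/s), for 0.2 s.
2. the jar stands upright in the narrow bay (x of jar in the frame of crate between -0.115 and 0.115 m and y of jar in the frame of crate between 0.055 and 0.109 m and z of jar in the frame of crate between 0.003 and 0.015 m and angle between jar's own z axis and vertical below 0.15 rad), for 0.2 s.
At the end, for the whole second after the job is handed in: Hammer and wrench lie at rest inside the crate's wide bay, both ends of each (and of the hammer's head) between its walls (2 mm tolerance) and below the rim; the jar stands at rest in the narrow bay, on its floor (within 7 mm), within 9 degrees of upright (all of step 1 and all of step 2 and linear speed of jar below 0.03 m/s); the robot touches nothing.
It fails at once if the bench plane is pushed more than 30 mm or knocked over (distance of plane from where it was at the start of the episode above 0.03 m or angle between plane's own z axis and vertical above 0.5 rad).
It fails at once if the green bottle is pushed more than 30 mm or knocked over (distance of flask from where it was at the start of the episode above 0.03 m or angle between flask's own z axis and vertical above 0.5 rad).
It fails at once if the toy truck is pushed more than 30 mm or knocked over (distance of truck from where it was at the start of the episode above 0.03 m or angle between truck's own z axis and vertical above 0.5 rad).
It fails at once if the jar is tipped more than about 35 degrees from upright (angle between jar's own z axis and vertical above 0.6 rad).
It fails at once if the jar is dropped or slammed into the crate: it moves faster than 0.5 m/s when its foot is inside the crate, less than about 40 mm above the inner floor (linear speed of jar above 0.5 m/s and z of jar in the frame of crate below 0.05 m and x of jar in the frame of crate between -0.14 and 0.14 m and y of jar in the frame of crate between -0.135 and 0.135 m).
It also fails if it takes over 72 s, if anything falls off the work surface, if the arm or the gripper's body presses on something with over 40 N, if the wrist force passes 120 N, or if a joint passes its speed limit or range.

ROBOT

A 6-joint arm with a two-finger parallel gripper is mounted at the origin on the work surface. World frame = base frame: x ahead of the robot, y to its left, z up, the work surface at z = 0. Lengths are in mm, angles in degrees, forces in N, time in s.
With the tool pointing down it reaches from about 300 to 850 mm from the base axis. Payload 4.2 kg.
Tool frame: the origin (TCP) lies midway between the tips of the shut fingers; the grasp point (between the pads) lies 19 mm behind it; z points along the fingers, y is the line along which they close (so a half turn about z gives the same grasp; the last joint's range is limited). The gripper opens to 91 mm and grips with 3 to 60 N. Pads are 32 mm wide; open, the fingers measure 118 mm over their backs; the gripper's body (76 mm by 178 mm) begins 60 mm behind the grasp point.
Start: joints at [65.088, 18.312, 89.639, -0, 72.044, -1.146], TCP at [231.733, 526.254, 213.976] pointing down, gripper open.
Joint ranges: [-177.97, 177.97], [-48.28, 115.42], [12.27, 149.76], [-77.06, 257.06], [2.81, 150.46], [-146.56, 146.56]. Speed limits (degrees/s): [147.25, 147.25, 180, 180, 180, 180].

INTERFACE

Orientations are given as [roll, pitch, yaw] about the fixed x, y, z axes, in that order (R = Rz(yaw) Ry(pitch) Rx(roll)).
In Python, from workcell import state, grab_frame, camera_model, workorder gives the robot as it stands.
- The arm moves only by the tool carry_out, never from a script. Its argument "commands" is a list of rows, each a list of 7 numbers: the turn, a rotation vector about the tool's x, y, z in degrees, then the shift along the tool's x, y, z in mm, then the opening, from -1 (shut) to 1 (fully open). In form: [[ax, ay, az, dx, dy, dz, hand], ...]. A call has 1 to 20 rows; each row is the pose to reach, as a shift and turn from the pose commanded when the call began, along the tool's axes at that moment; what a row does not reach only later rows make up. A row lasts 1/10 s, in which the tool goes at most 50 mm and 8.59 degrees, less where a joint would pass 70% of its speed; a pose out of reach is approached as far as the arm can. A call with a gripper value outside its range is refused whole. The fingers move at their own pace and stop on an object; "force" is the grip in N (left out, the last holds). Time passes only in rows, so rows that repeat a pose let the fingers close. It gives the time, the measured TCP pose, the force, the opening and the grip force at its end, in the units of the state.
- state(): the state, without advancing time (a new reading comes with each control period).
- grab_frame(name): name is "side" or "top" or "wrist"; returns the picture (480x640x3 uint8, red, green, blue); there is no depth.
- camera_model(name): a dict with "fx", "fy", "cx", "cy" (pixels), "origin" and "rotation" of the camera in the world; the wrist camera has in their place "mount" (4x4, takes a point from camera to tool coordinates, whose origin is the TCP and whose axes are the flange's). Camera axes: x right, y up, looking along -z (the intrinsics and any distortion apply to the point x, -y, -z); pixel columns grow to the right and rows downward; lengths in mm; the calibration is good to about 2 mm. A picture is of the moment at which its call begins: read the wrist's pose just before it. camera_model takes no time and is no camera call.
- workorder.job_done(): hands the job in; it is judged then, once.
The state is a dict: "time_s": time; "qpos": joint angles; "qvel": joint speeds; "effort": joint torques, N m; "ee_pos": TCP position; "ee_rot": TCP orientation; "force": force on the tool from outside, world axes, zero at the start; "torque": the same for the moment, N m; "gripper_width": finger opening in mm; "gripper_force": force on a finger pad.
Only numpy, scipy, OpenCV 4.12 (cv2) and the standard library are available. Lean on these libraries where they do the work, as an engineer would, in place of code of your own. Each camera call takes 0.05 s, during which the arm holds its last target. There are 200 camera calls.

## Working session

There is one attempt and no reset: what is moved stays moved. The work goes in short steps, Python scripts to look and compute and a tool call to move; the robot and the scene stay as the last step left them, time stands still between calls to the robot, and variables do not carry over. Pictures are saved under pics/ and viewed, at most 10 in all, crops included, and the job is handed in when it is done.

Besides the shell and the picture viewer there is one more tool, called after "Call:" as name(argument=value, ...) on one line, values as JSON. carry_out: Moves the arm, as the interface text tells. Its arguments: {"type":"object","properties":{"commands":{"type":"array"},"force":{"type":"number"}},"required":["commands"]}

```bash
mkdir -p pics; ls; python3 - <<'E'
from workcell import state, grab_frame, camera_model
import cv2
for n in ("side","top"):
    cv2.imwrite(f"pics/{n}0.png",grab_frame(n)[:,:,::-1]); print(n,camera_model(n))
print(camera_model("wrist")); print(state())
E
```

```text
pics
side {'fx': 495.40373596568713, 'fy': 495.40373596568713, 'cx': 317.12429119746304, 'cy': 243.93397298135744, 'origin': array([ 254.3245966 , -957.59915675, 1151.64695608]), 'rotation': array([ 47.69849317,   0.21533313, -16.42583648])}
top {'fx': 489.4515979440085, 'fy': 489.4515979440085, 'cx': 323.33731485024504, 'cy': 238.4990158408362, 'origin': array([ 376.61895389,   96.06647529, 1441.37571294]), 'rotation': array([  8.95386001,   0.70071761, -91.67629625])}
{'fx': 393.50623827604875, 'fy': 393.50623827604875, 'cx': 314.86461826062646, 'cy': 238.1267814861558, 'mount': array([[-2.05841047e-04,  9.56010703e-01,  2.93331711e-01,
         8.26335501e+01],
       [ 9.99999946e-01,  2.71445623e-04, -1.82946076e-04,
        -4.09482559e-02],
       [-2.54522015e-04,  2.93331658e-01, -9.56010708e-01,
        -1.70676971e+02],
       [ 0.00000000e+00,  0.00000000e+00,  0.00000000e+00,
         1.00000000e+00]])}
{'time_s': 0.1, 'qpos': array([ 6.50874206e+01,  1.83488940e+01,  8.96988746e+01,  2.04325593e-06,
        7.20442053e+01, -1.14823627e+00]), 'qvel': array([ 0.00554431, -0.11749725, -0.12645035, -0.09884718, -0.00550338,
        0.04942177]), 'effort': array([-1.54866220e-04, -4.13333058e+01, -2.32510436e+01,  7.29110325e-02,
        4.20763437e-02, -3.80497374e-05]), 'ee_pos': array([231.54303453, 525.83084004, 213.19884288]), 'ee_rot': array([-1.79908045e+02, -1.84502065e-03,  1.56235655e+02]), 'force': array([ 0.04327446, -0.73977615,  0.06257565]), 'torque': array([-0.04790108,  0.01899226, -0.05163152]), 'gripper_force': 0.0, 'gripper_width': 91.06536240752064}
```

View pics/top0.png

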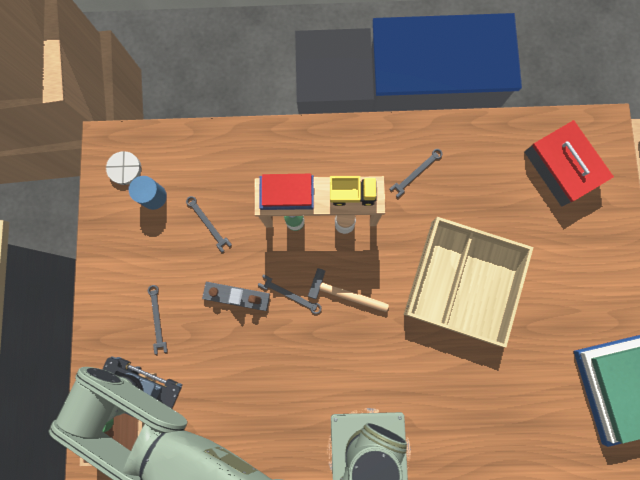

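View pics/side0.png

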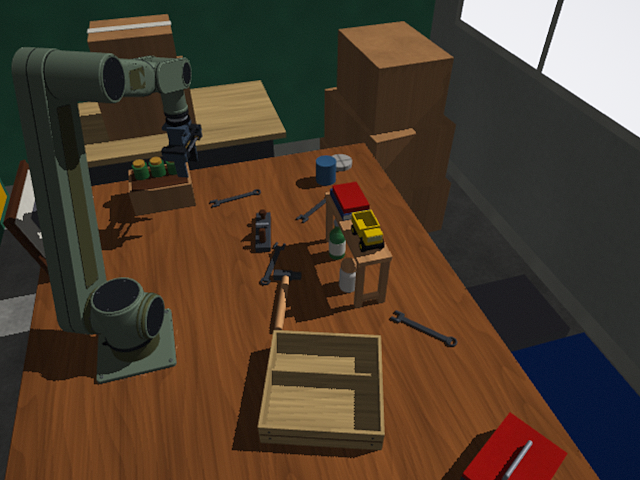

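The wrench nearest the base is the one at top (290,295), beside the hammer head (318,283). The hammer handle runs to (388,307), with the plane at (237,297). The crate is at (470,285), the jar at (345,222) and the bottle at (294,221). I'll build helpers and an enlarged composite.

```bash
cat > h.py <<'E'
import numpy as np, cv2
from scipy.spatial.transform import Rotation as R
from workcell import state, grab_frame, camera_model
rpy=lambda a:R.from_euler('xyz',a,degrees=True).as_matrix()
def cam(n,s=None):
    m=camera_model(n)
    if n=="wrist":
        M=np.array(m["mount"]); Rt=rpy(s["ee_rot"]); Rc=Rt@M[:3,:3]; o=s["ee_pos"]+Rt@M[:3,3]
    else: Rc=rpy(m["rotation"]); o=np.array(m["origin"])
    return m,Rc,o
def ray(c,p):
    m,Rc,o=c
    d=Rc@np.array([(p[0]-m["cx"])/m["fx"],-(p[1]-m["cy"])/m["fy"],-1]); return o,d/np.linalg.norm(d)
def atz(c,p,z):
    o,d=ray(c,p); return o+d*(z-o[2])/d[2]
def tri(*cp):   # (cam,pix) pairs -> point, residual
    A=np.zeros((3,3));b=np.zeros(3);L=[]
    for c,p in cp:
        o,d=ray(c,p);P=np.eye(3)-np.outer(d,d);A+=P;b+=P@o;L.append((o,P))
    x=np.linalg.solve(A,b); return x,[round(float(np.linalg.norm(P@(x-o))),1) for o,P in L]
def proj(c,X):
    m,Rc,o=c; v=Rc.T@(np.asarray(X,float)-o); return np.array([m["cx"]-m["fx"]*v[0]/v[2],m["cy"]+m["fy"]*v[1]/v[2]])
def goal(pos,axes_or_rpy,s=None,base=None):
    """rotvec(deg) & shift(mm) in tool axes from present pose (base=(pos,R)) to target"""
    s=s or state(); p0,R0=base or (s["ee_pos"],rpy(s["ee_rot"]))
    Rg=axes_or_rpy if np.ndim(axes_or_rpy)==2 else rpy(axes_or_rpy)
    return np.round(R.from_matrix(R0.T@Rg).as_rotvec(degrees=True),2),np.round(R0.T@(np.asarray(pos)-p0),1)
E
python3 - <<'E'
from h import *
np.set_printoptions(suppress=True,precision=1)
t=cv2.imread('pics/top0.png');s=cv2.imread('pics/side0.png')
o=np.zeros((600,800,3),np.uint8)
a=cv2.resize(t[170:330,190:400],None,fx=2.5,fy=2.5,interpolation=2)   #525x400
o[:400,:525]=a
b=cv2.resize(s[190:340,240:400],None,fx=1.7,fy=1.7,interpolation=2)
o[:255,525:797]=b
c=cv2.resize(t[210:350,400:540],None,fx=1.9,fy=1.9,interpolation=2); o[260:526,530:796]=c
d=cv2.resize(s[320:450,250:400],None,fx=1.5,fy=1.5,interpolation=2); o[403:598,:225]=d
cv2.imwrite('pics/c1.png',o)
c=cam('top')
for p,z in [((290,295),5),((157,320),5),((210,225),5),((417,172),5),((388,307),13),((318,283),20)]: x=atz(c,p,z);print(p,x,np.hypot(*x[:2]))
E
```

```text
(290, 295) [439.4 209.2   5. ] 486.6921985686722
(157, 320) [378.7 597.4   5. ] 707.2964196546617
(210, 225) [654.8 444.9   5. ] 791.6344351714921
(417, 172) [ 798.3 -182.5    5. ] 818.9271399246248
(388, 307) [396.2 -73.8  13. ] 403.03102479973364
(318, 283) [470.9 126.2  20. ] 487.5511739833459
```

View pics/c1.png

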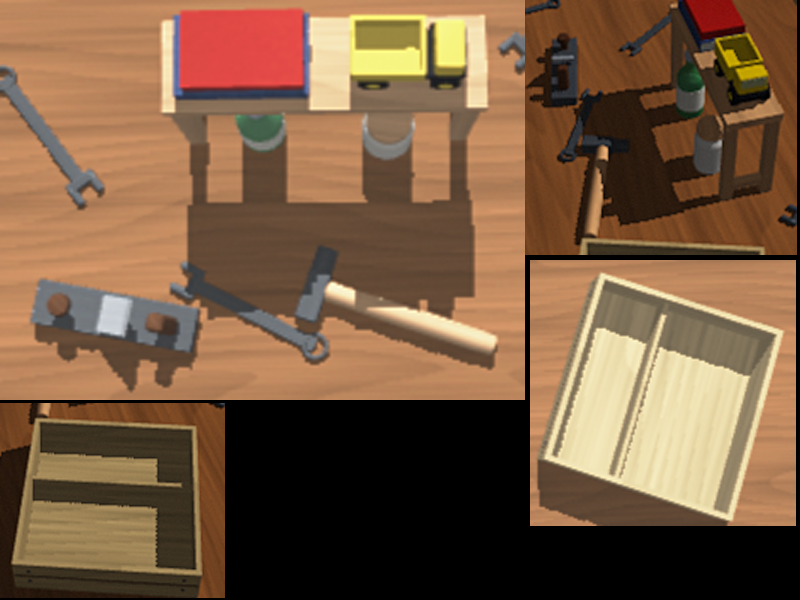

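The composite shows:
- **Hammer:** head at crop (318,285), handle end at (492,343).
- **Wrench:** ring at (315,345), jaw at (185,280). It is clear of both the hammer and the plane.
- **Jar:** beside the stand's right leg, lid at (388,130).
- **Crate:** the narrow bay is on the left, world +y.

Next I'll move the wrist camera over the tools.

```bash
python3 - <<'E'
from h import *
np.set_printoptions(suppress=True,precision=1)
print(goal([430,120,300],[180,0,69]))
E
```

```text
(array([-0.1,  0.1, 87.2]), array([-345.2, -291.6,  -86.3]))
```

Call:
carry_out(commands=[[0, 0, 10, 0, 0, -87, 1], [0, 0, 87, -345, -292, -87, 1], [0, 0, 87, -345, -292, -87, 1], [0, 0, 87, -345, -292, -87, 1], [0, 0, 87, -345, -292, -87, 1], [0, 0, 87, -345, -292, -87, 1], [0, 0, 87, -345, -292, -87, 1], [0, 0, 87, -345, -292, -87, 1], [0, 0, 87, -345, -292, -87, 1], [0, 0, 87, -345, -292, -87, 1], [0, 0, 87, -345, -292, -87, 1], [0, 0, 87, -345, -292, -87, 1], [0, 0, 87, -345, -292, -87, 1], [0, 0, 87, -345, -292, -87, 1], [0, 0, 87, -345, -292, -87, 1], [0, 0, 87, -345, -292, -87, 1], [0, 0, 87, -345, -292, -87, 1]])

```text
time_s: 1.8
ee_pos: [429.6, 120.6, 300.9]
ee_rot: [-180.0, -0.0, 69.3]
force: [-0.5, 0.4, -0.2]
gripper_width: 91.3
gripper_force: 0.0
```

```bash
python3 - <<'E'
from h import *
np.set_printoptions(suppress=True,precision=1)
import pickle
s=state(); im=grab_frame("wrist")[:,:,::-1]; pickle.dump(s,open('s1.pkl','wb'))
cv2.imwrite('pics/w1raw.png',im); cv2.imwrite('pics/w1.png',cv2.resize(im,(800,600),interpolation=2)); print(s["time_s"],s["ee_pos"],s["ee_rot"],s["qpos"])
E
```

```text
1.8 [429.6 120.6 300.9] [-180.    -0.    69.3] [14.2  3.8 95.8  0.  80.4 34.9]
```

View pics/w1.png

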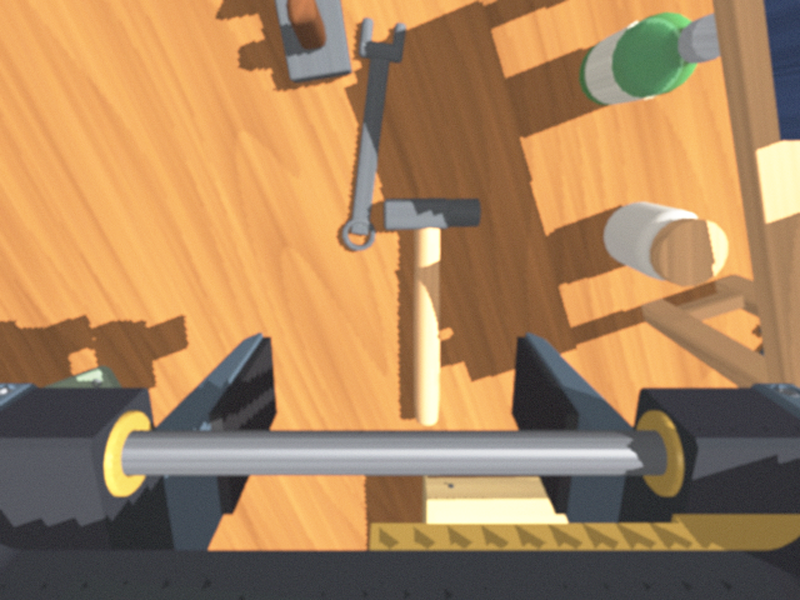

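The wrist view (800x600 scale) shows:
- **Hammer:** handle end (428,424), neck (428,230), head from (385,213) to (480,213).
- **Wrench:** ring (357,236), jaw centre (381,45).
- **Jar:** lid around (690,250).
- **Bottle:** cap around (700,38).

I'll triangulate with the top and side views.

```bash
cat > m1.py <<'E'
from h import *
import pickle
np.set_printoptions(suppress=True,precision=1)
s1=pickle.load(open('s1.pkl','rb')); W=cam('wrist',s1);T=cam('top');S=cam('side')
w=lambda x,y:((x+.5)/1.25-.5,(y+.5)/1.25-.5)
t=lambda x,y:((x+.5)/2.5-.5+190,(y+.5)/2.5-.5+170)
for n,a,b in [('hend',w(428,423),t(494,345)),('neck',w(427,230),t(330,291)),('claw',w(386,214),t(310,318)),('tip',w(479,213),t(327,250)),('ring',w(357,236),t(316,346)),('jaw',w(382,44),t(185,280))]:
    print(n,*tri((W,a),(T,b)),'at table-ish z8',atz(W,a,10),atz(T,b,10))
tc=lambda x,y:((x-530+.5)/1.9-.5+400,(y-260+.5)/1.9-.5+210)
sc=lambda x,y:((x+.5)/1.5-.5+250,(y-403+.5)/1.5-.5+320)
P=[]
for n,a,b in [('-+',tc(540,461),sc(37,421)),('++',tc(600,275),sc(198,428)),('+-',tc(782,330),sc(202,570)),('--',tc(732,522),sc(13,565))]:
    x,r=tri((T,a),(S,b)); P.append(x); print('crate',n,x,r,atz(T,a,75))
P=np.array(P); 
Q=np.array([atz(T,a,75) for a in (tc(540,461),tc(600,275),tc(782,330),tc(732,522))])
for X in(P,Q):
    c=X.mean(0);ux=(X[1]+X[2]-X[0]-X[3])/2;uy=(X[0]+X[1]-X[2]-X[3])/2
    print('c',c,np.linalg.norm(ux),np.linalg.norm(uy),np.degrees(np.arctan2(ux[1],ux[0])),np.degrees(np.arctan2(-uy[0],uy[1])))
print('jar lid',atz(W,w(690,252),100),'lowest left edge',atz(W,w(606,235),0))
E
python3 m1.py
```

```text
hend [395.2 -71.1  19.8] [1.0, 1.0] at table-ish z8 [394.7 -77.3  10. ] [394.3 -72.   10. ]
neck [462.8 115.9   2.1] [0.0, 0.0] at table-ish z8 [462.8 117.3  10. ] [462.3 115.9  10. ]
claw [431.6 141.4 -14.4] [1.2, 1.2] at table-ish z8 [432. 145.  10.] [431.7 140.   10. ]
tip [510.2 117.9  26. ] [1.4, 1.4] at table-ish z8 [513.4 115.2  10. ] [510.3 118.   10. ]
ring [398.9 134.4   5.9] [0.6, 0.6] at table-ish z8 [399.  135.3  10. ] [399.2 133.9  10. ]
jaw [484.8 294.9 -70.4] [1.4, 1.4] at table-ish z8 [480.1 279.9  10. ] [480.2 285.   10. ]
crate -+ [ 373.6 -114.8   59.3] [3.0, 3.0] [ 370.7 -112.    75. ]
crate ++ [ 646.6 -219.    67.1] [3.0, 3.0] [ 642.1 -216.5   75. ]
crate +- [ 550.8 -476.6   80.6] [0.5, 0.5] [ 551.  -478.8   75. ]
crate -- [ 277.6 -382.5   71.8] [1.3, 1.3] [ 276.6 -381.3   75. ]
c [ 462.2 -298.2   69.7] 290.66928638585705 279.935376606673 -19.95598210067336 -20.05855887726755
c [ 460.1 -297.2   75. ] 291.04584503165006 281.4757595206488 -20.31532939492596 -19.209036550251177
jar lid [645.5  45.7 100. ] lowest left edge [622.8  49.9   0. ]
```

```bash
cat >> m1.py <<'E'
print('---')
for n,a in [('shA',w(365,195)),('shB',w(378,75)),('jawtips',w(384,28)),('ring',w(357,236))]: print(n,atz(W,a,5))
tA=[atz(T,t(*p),5) for p in [(295,330),(210,290)]]; print('top shank',tA)
for n,p in [('head ctr',(432,213)),('neck',(428,232)),('handle mid',(427,320)),('end',(428,415))]: print(n,atz(W,w(*p),25))
print(goal([449,78,90],[180,0,70.3]),goal([449,78,3],[180,0,70.3]))
E
python3 m1.py | sed -n '/---/,$p'
```

```text
---
shA [419.7 167.7   5. ]
shB [468.2 259.3   5. ]
jawtips [486.3 291.6   5. ]
ring [398.3 134.7   5. ]
top shank [array([418.5, 158. ,   5. ]), array([467.9, 256.5,   5. ])]
head ctr [472.  132.9  25. ]
neck [462.9 117.9  25. ]
handle mid [433.5  38.   25. ]
end [399.9 -59.6  25. ]
(array([ 0., -0., -1.]), array([-32.9,  33.1, 211. ])) (array([ 0., -0., -1.]), array([-32.9,  33.1, 298. ]))
```

Call:
carry_out(commands=[[0, 0, -1, -33, 33, 50, 0.2], [0, 0, -1, -33, 33, 100, 0.2], [0, 0, -1, -33, 33, 150, 0.2], [0, 0, -1, -33, 33, 200, 0.2], [0, 0, -1, -33, 33, 240, 0.2], [0, 0, -1, -33, 33, 265, 0.2], [0, 0, -1, -33, 33, 280, 0.2], [0, 0, -1, -33, 33, 288, 0.2], [0, 0, -1, -33, 33, 293, 0.2], [0, 0, -1, -33, 33, 297, 0.2], [0, 0, -1, -33, 33, 297, 0.2], [0, 0, -1, -33, 33, 297, 0.2]], force=40)

```text
time_s: 3.05
ee_pos: [449.5, 77.5, 4.6]
ee_rot: [179.9, -0.0, 70.2]
force: [-0.2, 0.4, 0.0]
gripper_width: 54.4
gripper_force: 0.0
```

Close, then lift.

Call:
carry_out(commands=[[0, 0, 0, 0, 0, 0, -1], [0, 0, 0, 0, 0, 0, -1], [0, 0, 0, 0, 0, 0, -1], [0, 0, 0, 0, 0, 0, -1], [0, 0, 0, 0, 0, 0, -1], [0, 0, 0, 0, 0, 0, -1], [0, 0, 0, 0, 0, -10, -1], [0, 0, 0, 0, 0, -30, -1], [0, 0, 0, 0, 0, -60, -1], [0, 0, 0, 0, 0, -100, -1], [0, 0, 0, 0, 0, -145, -1], [0, 0, 0, 0, 0, -150, -1], [0, 0, 0, 0, 0, -150, -1]], force=40)

```text
time_s: 4.35
ee_pos: [449.5, 77.2, 154.7]
ee_rot: [179.8, -0.0, 70.2]
force: [-0.5, 0.8, -5.7]
gripper_width: 24.2
gripper_force: 40.0
```

```bash
python3 - <<'E'
from h import *
import pickle
np.set_printoptions(suppress=True,precision=1)
s=state(); im=grab_frame("wrist")[:,:,::-1]; pickle.dump(s,open('s2.pkl','wb'));cv2.imwrite('pics/w2.png',im)
print(s["ee_pos"],s["ee_rot"],s["force"],s["gripper_width"])
print(goal([478.6,-384.2,160],[180,0,-20]))
E
```

```text
[449.5  77.2 154.7] [179.8  -0.   70.2] [-0.5  0.8 -5.7] 24.227069832609573
(array([-0. ,  0.1, 90.2]), array([-423.8,  184.7,   -6.7]))
```

View pics/w2.png

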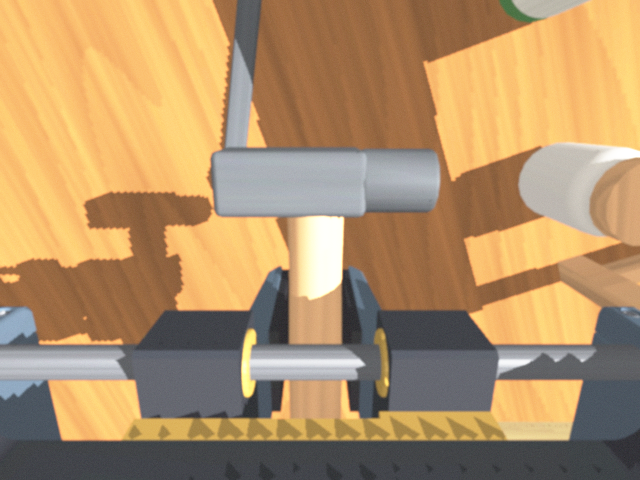

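The hammer is held square: head at (325,182), handle centred between the pads. I'll carry it over the crate.

Call:
carry_out(commands=[[0, 0, 8, -38, 17, -7, -1], [0, 0, 16, -76, 34, -7, -1], [0, 0, 24, -115, 50, -7, -1], [0, 0, 32, -153, 67, -7, -1], [0, 0, 40, -191, 84, -7, -1], [0, 0, 48, -230, 100, -7, -1], [0, 0, 56, -268, 117, -7, -1], [0, 0, 64, -306, 134, -7, -1], [0, 0, 72, -344, 150, -7, -1], [0, 0, 80, -382, 167, -7, -1], [0, 0, 88, -415, 180, -7, -1], [0, 0, 90.2, -424, 185, -7, -1], [0, 0, 90.2, -424, 185, -7, -1], [0, 0, 90.2, -424, 185, -7, -1], [0, 0, 90.2, -424, 185, -7, -1], [0, 0, 90.2, -424, 185, -7, -1]])

```text
time_s: 6.0
ee_pos: [479.6, -382.7, 160.8]
ee_rot: [-180.0, 0.0, -19.9]
force: [-0.1, 0.4, -5.0]
gripper_width: 24.3
gripper_force: 40.0
```

```bash
python3 - <<'E'
from h import *
np.set_printoptions(suppress=True,precision=1)
s=state(); 
print(s["ee_pos"],s["ee_rot"],s["force"],s["gripper_width"])
print(goal([478.6,-384.2,14],[180,0,-20]))
T=cam('top');S=cam('side')
t=grab_frame('top')[:,:,::-1];q=grab_frame('side')[:,:,::-1]
o=np.zeros((600,800,3),np.uint8)
o[:400,:400]=cv2.resize(t[190:370,380:560],(400,400),interpolation=2)
o[:400,400:]=cv2.resize(q[280:460,240:420],(400,400),interpolation=2)
cv2.imwrite('pics/c2.png',o[:400])
E
```

```text
[ 479.6 -382.7  160.8] [-180.     0.   -19.9] [-0.1  0.4 -5. ] 24.319908600452013
(array([-0. ,  0. ,  0.1]), array([ -0.4,   1.8, 146.8]))
```

View pics/c2.png

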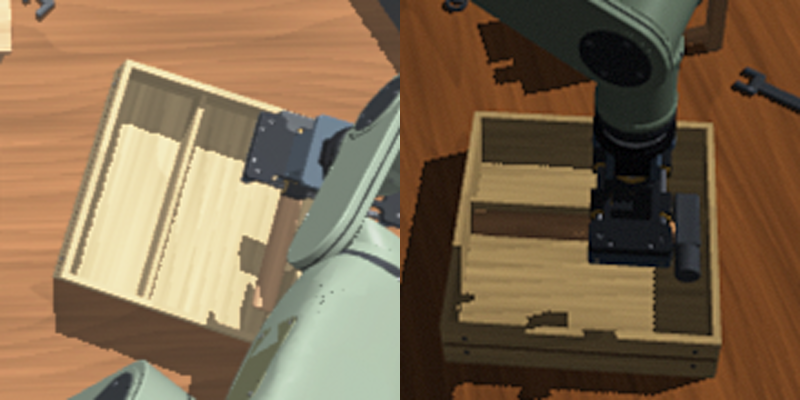

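The hammer hangs over the wide bay, aligned with the crate's x. I'll lower it, watching the force.

Call:
carry_out(commands=[[0, 0, 0, 0, 1.5, 30, -1], [0, 0, 0, 0, 1.5, 65, -1], [0, 0, 0, 0, 1.5, 95, -1], [0, 0, 0, 0, 1.5, 118, -1], [0, 0, 0, 0, 1.5, 132, -1], [0, 0, 0, 0, 1.5, 139, -1], [0, 0, 0, 0, 1.5, 143, -1], [0, 0, 0, 0, 1.5, 146, -1], [0, 0, 0, 0, 1.5, 147, -1], [0, 0, 0, 0, 1.5, 147, -1], [0, 0, 0, 0, 1.5, 147, -1]])

```text
time_s: 7.2
ee_pos: [479.5, -385.8, 14.5]
ee_rot: [180.0, -0.1, -20.0]
force: [-0.7, 0.2, -4.9]
gripper_width: 24.2
gripper_force: 40.0
```

Call:
carry_out(commands=[[0, 0, 0, 0, 0, 1, -1], [0, 0, 0, 0, 0, 1, -0.1], [0, 0, 0, 0, 0, 1, -0.1], [0, 0, 0, 0, 0, 1, -0.1], [0, 0, 0, 0, 0, 1, -0.1], [0, 0, 0, 0, 0, -10, -0.1], [0, 0, 0, 0, 0, -40, -0.1], [0, 0, 0, 0, 0, -85, -0.1], [0, 0, 0, 0, 0, -130, 0], [0, 0, 0, 0, 0, -170, 0], [0, 0, 0, 0, 0, -185, 0], [0, 0, 0, 0, 0, -185, 0], [0, 0, 0, 0, 0, -185, 0]])

```text
time_s: 8.5
ee_pos: [478.8, -385.3, 198.8]
ee_rot: [-180.0, 0.0, -20.0]
force: [-0.3, -0.3, -0.5]
gripper_width: 45.6
gripper_force: 0.0
```

```bash
python3 - <<'E'
from h import *
np.set_printoptions(suppress=True,precision=1)
s=state(); print(s["ee_pos"],s["ee_rot"],s["force"],s["gripper_width"])
print(goal([437.5,208,100],[180,0,62]))
print(goal([437.5,208,2],[180,0,62]))
im=grab_frame("wrist")[:,:,::-1];cv2.imwrite('pics/w3.png',im)
E
```

```text
[ 478.8 -385.3  198.8] [-180.    0.  -20.] [-0.3 -0.3 -0.5] 45.58890174551718
(array([ -0.,   0., -82.]), array([-241.4, -543.5,   99. ]))
(array([ -0.,   0., -82.]), array([-241.3, -543.5,  197. ]))
```

Call:
carry_out(commands=[[0, 0, -8, -20, -45, 5, 0], [0, 0, -82, -241, -543, 10, 0], [0, 0, -82, -241, -543, 20, 0], [0, 0, -82, -241, -543, 20, 0], [0, 0, -82, -241, -543, 20, 0], [0, 0, -82, -241, -543, 20, 0], [0, 0, -82, -241, -543, 20, 0], [0, 0, -82, -241, -543, 20, 0], [0, 0, -82, -241, -543, 20, 0], [0, 0, -82, -241, -543, 20, 0], [0, 0, -82, -241, -543, 20, 0], [0, 0, -82, -241, -543, 20, 0], [0, 0, -82, -241, -543, 20, 0], [0, 0, -82, -241, -543, 60, 0], [0, 0, -82, -241, -543, 99, 0], [0, 0, -82, -241, -543, 99, 0], [0, 0, -82, -241, -543, 99, 0], [0, 0, -82, -241, -543, 99, 0]])

```text
time_s: 10.35
ee_pos: [439.3, 207.1, 101.4]
ee_rot: [179.9, -0.1, 62.0]
force: [-0.1, -0.3, -0.2]
gripper_width: 45.5
gripper_force: 0.0
```

```bash
python3 - <<'E'
from h import *
np.set_printoptions(suppress=True,precision=1)
import pickle
s=state(); print(s["ee_pos"],s["ee_rot"],s["force"],s["gripper_width"])
im=grab_frame("wrist")[:,:,::-1]; pickle.dump(s,open('s4.pkl','wb'));cv2.imwrite('pics/w4raw.png',im)
t=grab_frame('top')[:,:,::-1]
o=np.zeros((480,800,3),np.uint8); o[:,:500]=cv2.resize(im,(500,375),interpolation=3).repeat(1,0)[:375].copy() if 0 else cv2.copyMakeBorder(cv2.resize(im,(500,375),interpolation=3),0,105,0,0,0)
o[:300,500:]=cv2.resize(t[210:360,400:550],(300,300),interpolation=2)
cv2.imwrite('pics/c3.png',o)
E
```

```text
[439.3 207.1 101.4] [179.9  -0.1  62. ] [-0.1 -0.3 -0.2] 45.53302638378251
```

View pics/c3.png

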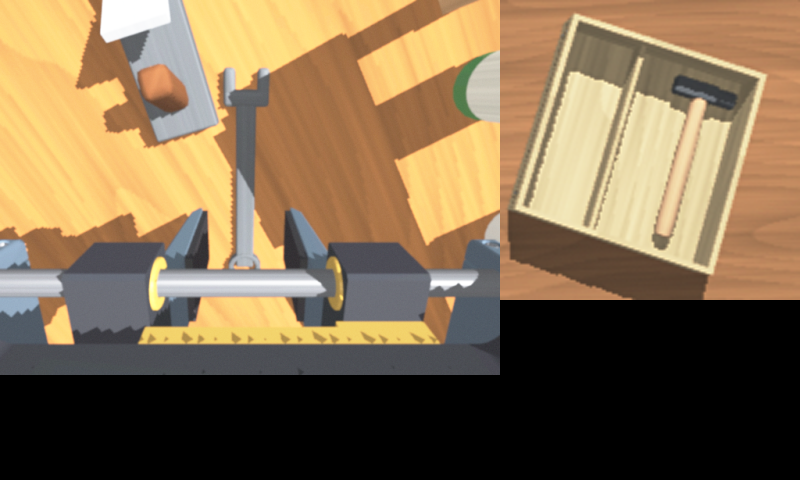

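The hammer lies wholly in the wide bay. The wrench shank runs from ring (243,262) to jaw base (247,95), close to centred between the fingers.

```bash
python3 - <<'E'
from h import *
import pickle
np.set_printoptions(suppress=True,precision=1)
s=pickle.load(open('s4.pkl','rb'));W=cam('wrist',s)
w=lambda x,y:((x+.5)/.78125*1-.5,(y+.5)/.78125-.5)
P={k:atz(W,w(*p),5) for k,p in dict(ring=(243.5,264),a=(245,240),b=(247.5,110),tips=(247,72)).items()}
print(P); d=P['b']-P['a'];print(np.degrees(np.arctan2(d[1],d[0])),np.linalg.norm(P['tips']-P['ring']))
u=d/np.linalg.norm(d)
m=P['a']+u*np.dot(P['tips']-u*95-P['a'],u); print('origin by tips',m,'by ring',P['a']+u*np.dot(P['ring']+u*82-P['a'],u))
yaw=np.degrees(np.arctan2(d[1],d[0])); print(goal([m[0],m[1],2.5],[180,0,yaw]))
E
```

```text
{'ring': array([401.2, 138.4,   5. ]), 'a': array([414.7, 160.7,   5. ]), 'b': array([473.7, 266.8,   5. ]), 'tips': array([487.5, 293.6,   5. ])}
60.933245782053305 177.58376425045952
origin by tips [442.2 210.1   5. ] by ring [441.9 209.6   5. ]
(array([ 0.1, -0.2,  1.1]), array([ 3.5,  1. , 99.2]))
```

Call:
carry_out(commands=[[0, 0, 1, 2, 1, 40, 0], [0, 0, 1, 2, 1, 70, 0], [0, 0, 1, 2, 1, 85, 0], [0, 0, 1, 2, 1, 92, 0], [0, 0, 1, 2, 1, 95, 0], [0, 0, 1, 2, 1, 97, 0], [0, 0, 1, 2, 1, 98.5, 0], [0, 0, 1, 2, 1, 99, 0], [0, 0, 1, 2, 1, 99, 0]])

```text
time_s: 11.35
ee_pos: [440.2, 208.5, 1.4]
ee_rot: [180.0, -0.0, 61.0]
force: [-0.3, -0.3, 0.5]
gripper_width: 45.7
gripper_force: 0.0
```

Call:
carry_out(commands=[[0, 0, 0, 0, 0, 0, -1], [0, 0, 0, 0, 0, 0, -1], [0, 0, 0, 0, 0, 0, -1], [0, 0, 0, 0, 0, 0, -1], [0, 0, 0, 0, 0, 0, -1], [0, 0, 0, 0, 0, 0, -1], [0, 0, 0, 0, 0, -5, -1], [0, 0, 0, 0, 0, -15, -1], [0, 0, 0, 0, 0, -40, -1], [0, 0, 0, 0, 0, -80, -1], [0, 0, 0, 0, 0, -125, -1], [0, 0, 0, 0, 0, -150, -1], [0, 0, 0, 0, 0, -150, -1], [0, 0, 0, 0, 0, -150, -1]], force=40)

```text
time_s: 12.75
ee_pos: [439.6, 208.2, 151.3]
ee_rot: [180.0, -0.0, 61.0]
force: [-0.6, -0.3, -1.3]
gripper_width: 16.6
gripper_force: 40.0
```

```bash
python3 - <<'E'
from h import *
np.set_printoptions(suppress=True,precision=1)
s=state(); 
print(s["ee_pos"],s["ee_rot"],s["force"],s["torque"],s["gripper_width"])
c=np.array([461,-298]);a=np.radians(-20);Rz=np.array([[np.cos(a),-np.sin(a)],[np.sin(a),np.cos(a)]])
p=c+Rz@[-25,-10]; print(p,goal([*p,150],[180,0,-20]),goal([*p,11],[180,0,-20]))
im=grab_frame("wrist")[:,:,::-1];cv2.imwrite('pics/w5.png',im)
E
```

```text
[439.6 208.2 151.3] [180.  -0.  61.] [-0.6 -0.3 -1.3] [-0.1  0.1  0. ] 16.618104384082123
[ 434.1 -298.8] (array([-0. , -0.1, 81. ]), array([-446.3,  240.8,    1.2])) (array([-0. , -0.1, 81. ]), array([-446.4,  240.7,  140.2]))
```

View pics/w5.png

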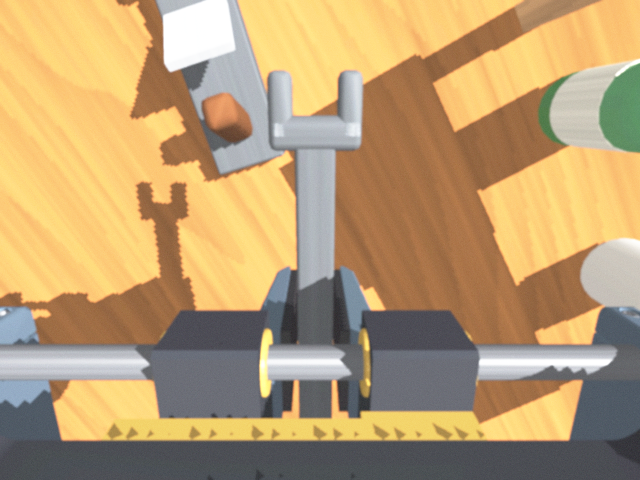

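The wrench is held straight and level: shank centred at x=315, jaw at (315,110). I'll carry it to the crate.

Call:
carry_out(commands=[[0, 0, 7, -38, 20, 0, -1], [0, 0, 14, -76, 41, 0, -1], [0, 0, 21, -115, 62, 0, -1], [0, 0, 28, -153, 82, 0, -1], [0, 0, 35, -191, 103, 0, -1], [0, 0, 42, -230, 124, 0, -1], [0, 0, 49, -268, 145, 0, -1], [0, 0, 56, -306, 165, 0, -1], [0, 0, 63, -344, 186, 0, -1], [0, 0, 70, -382, 206, 0, -1], [0, 0, 77, -418, 225, 0, -1], [0, 0, 81, -440, 237, 0, -1], [0, 0, 81, -446, 241, 0, -1], [0, 0, 81, -446, 241, 0, -1], [0, 0, 81, -446, 241, 0, -1], [0, 0, 81, -446, 241, 0, -1]])

```text
time_s: 14.4
ee_pos: [434.6, -297.0, 150.5]
ee_rot: [-180.0, 0.1, -19.9]
force: [-0.8, -0.3, -0.1]
gripper_width: 16.5
gripper_force: 40.0
```

```bash
python3 - <<'E'
from h import *
np.set_printoptions(suppress=True,precision=1)
print(goal([434,-299,10.5],[180,0,-20]),state()["ee_pos"])
E
```

```text
(array([-0. ,  0.1,  0.1]), array([  0.3,   2.1, 140. ])) [ 434.6 -297.   150.5]
```

Call:
carry_out(commands=[[0, 0, 0, 0, 2, 35, -1], [0, 0, 0, 0, 2, 75, -1], [0, 0, 0, 0, 2, 105, -1], [0, 0, 0, 0, 2, 122, -1], [0, 0, 0, 0, 2, 131, -1], [0, 0, 0, 0, 2, 136, -1], [0, 0, 0, 0, 2, 139, -1], [0, 0, 0, 0, 2, 140, -1], [0, 0, 0, 0, 2, 140, -1], [0, 0, 0, 0, 2, 140, -0.4], [0, 0, 0, 0, 2, 140, -0.4], [0, 0, 0, 0, 2, 140, -0.4], [0, 0, 0, 0, 2, 132, -0.4], [0, 0, 0, 0, 2, 110, -0.4], [0, 0, 0, 0, 2, 70, -0.4], [0, 0, 0, 0, 2, 25, 0], [0, 0, 0, 0, 2, -20, 1], [0, 0, 0, 0, 2, -50, 1], [0, 0, 0, 0, 2, -50, 1], [0, 0, 0, 0, 2, -50, 1]])

```text
time_s: 16.4
ee_pos: [434.0, -300.4, 201.8]
ee_rot: [180.0, -0.1, -20.0]
force: [0.8, -0.6, -0.4]
gripper_width: 64.4
gripper_force: 0.0
```

Both tools are released. Before fetching the jar I'll get the stand's yaw and a rough jar position, and check the bay.

```bash
cat >> h.py <<'E'
def lean(psi,L):
    a=np.radians(psi);l=np.radians(L);f=np.array([np.cos(a),np.sin(a),0]);k=np.array([0,0,1.])
    z=np.sin(l)*f-np.cos(l)*k;x=-np.cos(l)*f-np.sin(l)*k
    return np.column_stack([x,np.cross(z,x),z])
E
python3 - <<'E'
from h import *
import pickle
np.set_printoptions(suppress=True,precision=1)
s1=pickle.load(open('s1.pkl','rb'));W=cam('wrist',s1);T=cam('top');S=cam('side')
w=lambda x,y:((x+.5)/1.25-.5,(y+.5)/1.25-.5)
t=lambda x,y:((x+.5)/2.5-.5+190,(y+.5)/2.5-.5+170)
sd=lambda x,y:((x-525+.5)/1.7-.5+240,(y+.5)/1.7-.5+190)
A,B=atz(T,t(162,102),198),atz(T,t(487,98),198); C,D=atz(T,t(163,22),198),atz(T,t(485,15),198)
print('board front',A,B,'back',C,D,'yaw',np.degrees(np.arctan2(-(A-B)[0],(A-B)[1])), (A+B+C+D)/4)
print('jar lid', tri((W,w(690,250)),(S,sd(709,128))), atz(S,sd(709,128),100))
print('jar foot front (white shadow side) side', atz(S,sd(707,171),0))
print('flask cap',atz(W,w(655,58),100))
s=state();print(s["ee_pos"],s["qpos"])
print(goal([440,45,180],[180,0,150]))
im=grab_frame('top')[:,:,::-1];cv2.imwrite('pics/t4.png',im)
E
```

```text
board front [652.1 282.3 198. ] [645.6 -55.2 198. ] back [738.  280.6 198. ] [734.5 -57.5 198. ] yaw -1.1089192800000025 [692.6 112.5 198. ]
jar lid (array([646.4,  44.8,  90.7]), [3.1, 3.1]) [639.7  34.6 100. ]
jar foot front (white shadow side) side [636.1  23.6   0. ]
flask cap [648.  190.6 100. ]
[ 434.  -300.4  201.8] [-35.9  14.5  96.9   0.   68.5  74. ]
(array([   0.1,    0. , -170. ]), array([-112.4, -326.7,   21.5]))
```

Call:
carry_out(commands=[[0, 0, -8, -6, -16, 1, 1], [0, 0, -16, -11, -33, 2, 1], [0, 0, -25, -17, -49, 3, 1], [0, 0, -33, -23, -65, 4, 1], [0, 0, -42, -28, -82, 5, 1], [0, 0, -50, -34, -98, 6, 1], [0, 0, -59, -40, -114, 7, 1], [0, 0, -67, -45, -131, 8, 1], [0, 0, -76, -51, -147, 9, 1], [0, 0, -84, -56, -164, 10, 1], [0, 0, -93, -62, -180, 11, 1], [0, 0, -101, -68, -196, 12, 1], [0, 0, -110, -74, -213, 13, 1], [0, 0, -118, -79, -229, 14, 1], [0, 0, -127, -85, -245, 15, 1], [0, 0, -135, -90, -262, 16, 1], [0, 0, -144, -96, -278, 18, 1], [0, 0, -152, -102, -294, 20, 1], [0, 0, -161, -107, -311, 21, 1], [0, 0, -170, -112, -327, 22, 1]])

```text
time_s: 18.45
ee_pos: [439.2, 45.8, 177.2]
ee_rot: [-179.9, -0.2, 149.6]
force: [-0.2, 0.1, 0.1]
gripper_width: 91.2
gripper_force: 0.0
```

```bash
python3 - <<'E'
from h import *
np.set_printoptions(suppress=True,precision=1)
s=state();print(s["ee_pos"],s["ee_rot"],s["qpos"])
print(goal([440,45,150],lean(0,40)))
E
```

```text
[439.2  45.8 177.2] [-179.9   -0.2  149.6] [  4.5   8.1 109.1   0.   63.  -55.1]
(array([-10.7, -39.3, -29.1]), array([-1.2, -0.2, 27.2]))
```

Call:
carry_out(commands=[[-1.7, -6.3, -4.6, 0, 0, 5, 1], [-3.4, -12.5, -9.3, 0, 0, 10, 1], [-5.1, -18.7, -13.9, 0, 0, 15, 1], [-6.8, -25, -18.5, 0, 0, 20, 1], [-8.5, -31.2, -23.1, 0, 0, 24, 1], [-10.2, -37.5, -27.7, 0, 0, 27, 1], [-10.7, -39.3, -29.1, -1, 0, 27, 1], [-10.7, -39.3, -29.1, -1, 0, 27, 1], [-10.7, -39.3, -29.1, -1, 0, 27, 1], [-10.7, -39.3, -29.1, -1, 0, 27, 1]])

```text
time_s: 19.45
ee_pos: [439.4, 44.3, 149.8]
ee_rot: [-180.0, 40.0, 179.6]
force: [-0.1, -0.3, -0.8]
gripper_width: 90.9
gripper_force: 0.0
```

```bash
python3 - <<'E'
from h import *
np.set_printoptions(suppress=True,precision=1)
import pickle
s=state();print(s["ee_pos"],s["ee_rot"],s["qpos"])
im=grab_frame("wrist")[:,:,::-1]; pickle.dump(s,open('s6.pkl','wb'));cv2.imwrite('pics/w6raw.png',im)
t=cv2.imread('pics/t4.png')
o=np.zeros((600,800,3),np.uint8); o[:420,:560]=cv2.resize(cv2.rotate(im,cv2.ROTATE_180),(560,420),interpolation=3)
o[:240,560:]=cv2.resize(t[210:360,400:550],(240,240),interpolation=2)
cv2.imwrite('pics/c4.png',o[:420])
E
```

```text
[439.4  44.3 149.8] [-180.    40.   179.6] [  8.7  -3.5 140.9 -63.6   6.5 -19.6]
```

View pics/c4.png

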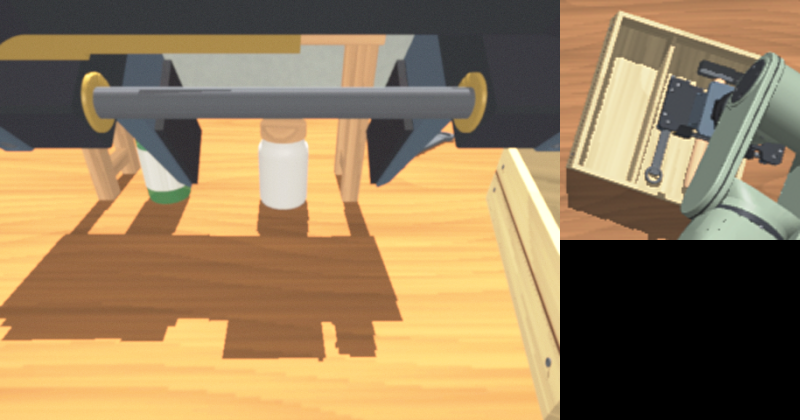

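The wrench ring lies inside the wide bay at crop (653,175). In the rotated wrist view the jar's foot front is at (283,208), its sides at x=259 and 308, and the lid seam at about y=143. The bottle is to the left at (168,200), and the right leg's foot at (350,200). I'll compute the jar pose and fit a quick kinematic check.

```bash
python3 - <<'E'
from h import *
import pickle
from scipy.optimize import least_squares
np.set_printoptions(suppress=True,precision=1)
s=pickle.load(open('s6.pkl','rb'));W=cam('wrist',s);T=cam('top');S=cam('side');s1=pickle.load(open('s1.pkl','rb'));W1=cam('wrist',s1)
v=lambda x,y:(639-((x+.5)/.875-.5),479-((y+.5)/.875-.5))
F=atz(W,v(283.5,208.5),0); o=W[2]; d=(F-o)[:2]/np.linalg.norm((F-o)[:2]); print('foot front',F,'centre',F[:2]+30*d)
l,r=atz(W,v(259,180),40),atz(W,v(308,180),40); print('sides at z40',l,r)
print('leg foot front',atz(W,v(350,202),0),'flask',atz(W,v(172,203),0))
w=lambda x,y:((x+.5)/1.25-.5,(y+.5)/1.25-.5)
# body left edge at w1: foot nearest; lid ellipse centre
sd=lambda x,y:((x-525+.5)/1.7-.5+240,(y+.5)/1.7-.5+190)
print('lid seam/top tri',tri((W,v(284,122)),(W1,w(690,250)),(S,sd(709,127))))
for X in [(655,42,100),(655,42,0),(660,42,100),(660,42,0)]: print(X,'w1',proj(W1,X)*1.25,'side',(proj(S,X)-[240,190])*1.7+[525,0],'w6',(639-proj(W,X)[0])*.875,(479-proj(W,X)[1])*.875)
# wrench ring in crate
p=atz(T,((653-560)/1.6+400,175/1.6+210),12)[:2]-[461,-298]; a=np.radians(20); print('ring crate',np.cos(a)*p[0]-np.sin(a)*p[1],np.sin(a)*p[0]+np.cos(a)*p[1])
D=[(18.35,89.7,574.6,213.2),(3.8,95.8,446.2,300.9),(14.5,96.9,527.9,201.8),(8.1,109.1,441.6,177.2)]
f=lambda p:[e for q2,q3,r_,z in D for e in (p[0]+p[2]*np.sin(np.radians(q2))+p[3]*np.sin(np.radians(q2+q3)+p[4])-r_,p[1]+p[2]*np.cos(np.radians(q2))+p[3]*np.cos(np.radians(q2+q3)+p[4])-z)]
k=least_squares(f,[50,0,450,450,0]); p=k.x; print(p,k.fun)
# tool length from leaned pose (q4,q5 small): angle 140
q=np.radians(s["qpos"]); r0=np.hypot(*s["ee_pos"][:2]); wz=lambda d:d
rw=p[0]+p[2]*np.sin(q[1])+p[3]*np.sin(q[1]+q[2]+p[4]); Lt=(r0-rw)/np.sin(np.radians(40)); print('Lt',Lt)
def ik(r,z,L):
    rw=r-Lt*np.sin(np.radians(L)); zw=z+Lt*np.cos(np.radians(L))-Lt
    g=least_squares(lambda u:[p[0]+p[2]*np.sin(u[0])+p[3]*np.sin(u[0]+u[1]+p[4])-rw,p[1]+p[2]*np.cos(u[0])+p[3]*np.cos(u[0]+u[1]+p[4])-zw],[.3,1.6]); a=np.degrees(g.x); return a,180-L-a.sum(),np.abs(g.fun).max()
for r,z in [(440,150),(520,60),(540,65),(540,150),(540,200),(600,60),(670,58),(480,150)]: print(r,z,ik(r,z,40),ik(r,z,35))
E
```

```text
foot front [621.9  42.7   0. ] centre [651.9  42.5]
sides at z40 [620.8  71.1  40. ] [620.4  14.4  40. ]
leg foot front [636.6 -41.3   0. ] flask [635.6 182.7   0. ]
lid seam/top tri (array([644.6,  43.2,  97.4]), [3.2, 3.1, 3.6])
(655, 42, 100) w1 [705.1 251.3] side [715.4 123.1] w6 284.02774571840416 119.60388664376329
(655, 42, 0) w1 [642.2 230.2] side [713.  161.5] w6 283.95652517042106 194.9234304944123
(660, 42, 100) w1 [711.6 249.1] side [718.  122.5] w6 283.99377853603363 118.21939775903917
(660, 42, 0) w1 [647.3 228.4] side [715.6 160.9] w6 283.92728515271085 193.00801681562385
ring crate -107.97652378426413 -12.830534643706184
[  -2.1 -194.4  594.1  420.4    0.1] [ 0.5 -0.2  0.   0.1 -0.9 -0.   0.3  0.1]
Lt 336.43037338854845
440 150 (array([ -3.7, 141. ]), np.float64(2.6960066512157823), np.float64(1.7053025658242404e-13)) (array([ -3.4, 137. ]), np.float64(11.391728885807083), np.float64(8.526512829121202e-14))
520 60 (array([ 16. , 140.4]), np.float64(-16.384267200181853), np.float64(5.684341886080802e-14)) (array([ 14.8, 136.4]), np.float64(-6.1778936202783825), np.floa
[... 449 characters left out ...]
23733), np.float64(1.3415046851150692e-11)) (array([  1.8, 122.6]), np.float64(20.55289657449012), np.float64(5.684341886080802e-14))
600 60 (array([ 20.5, 130.7]), np.float64(-11.1499988594), np.float64(3.808509063674137e-12)) (array([ 19.8, 126.8]), np.float64(-1.5650643423870463), np.float64(5.684341886080802e-14))
670 58 (array([ 24.8, 121.9]), np.float64(-6.681930938093814), np.float64(1.1368683772161603e-13)) (array([ 24.4, 118. ]), np.float64(2.570835190665605), np.float64(1.7053025658242404e-13))
480 150 (array([  0.3, 137.2]), np.float64(2.4318596405626067), np.float64(1.1368683772161603e-13)) (array([  0.6, 133.3]), np.float64(11.18480933310417), np.float64(1.1368683772161603e-13))
```

The wrench ring is at crate (-108,-13), so it is in the bay. The jar is at about (652,42.5), roughly 18 mm behind the stand's edge.

The fitted arm shows that the leaned grasp needs the wrist flipped (q4 near 180), because q5 cannot go below 2.8. I'll model the kinematics and plan a safe flip.

```bash
cat > kin.py <<'E'
from h import *
from scipy.optimize import least_squares
LO=np.array([-177.97,-48.28,12.27,-77.06,2.81,-146.56]);HI=np.array([177.97,115.42,149.76,257.06,150.46,146.56])
e=lambda a,x:R.from_euler(a,x,degrees=True).as_matrix()
def fkp(q,P):
    a0,d1,L1,L2,dl,Lt=P; q1,q2,q3,q4,q5,q6=q; A=np.radians(q2);B=np.radians(q2+q3)+dl
    Rm=e('z',q1)@e('y',q2+q3)@e('z',q4)@e('y',q5)@e('z',q6+90)
    w=e('z',q1)@np.array([a0+L1*np.sin(A)+L2*np.sin(B),0,d1+L1*np.cos(A)+L2*np.cos(B)])
    return w+Lt*Rm[:,2],Rm
D=[((65.088,18.312,89.639,0,72.044,-1.146),(231.733,526.254,213.976)),((14.2,3.8,95.8,0,80.4,34.9),(429.6,120.6,300.9)),((-35.9,14.5,96.9,0,68.5,74),(434,-300.4,201.8)),((4.5,8.1,109.1,0,63,-55.1),(439.2,45.8,177.2)),((8.7,-3.5,140.9,-63.6,6.5,-19.6),(439.4,44.3,149.8))]
_f=least_squares(lambda P:np.concatenate([fkp(q,P)[0]-x for q,x in D]),[0,140,594,420,.1,336],x_scale=[10,100,100,100,.1,100]); P=_f.x
fk=lambda q:fkp(q,P)
def ik(pos,Rg,q0):
    def r(q):
        p,Rm=fk(q); return np.concatenate([(p-pos)/10,R.from_matrix(Rm.T@Rg).as_rotvec()*20])
    g=least_squares(r,np.clip(q0,LO+.1,HI-.1),bounds=(LO,HI),x_scale=30); return g.x,np.abs(g.fun).max()
E
python3 - <<'E'
from kin import *
np.set_printoptions(suppress=True,precision=1)
print(P,np.abs(_f.fun).max()); s=state(); p,Rm=fk(s["qpos"]); print(p-s["ee_pos"],R.from_matrix(Rm.T@rpy(s["ee_rot"])).magnitude()*57.3)
k=np.array([0,0,1])
def tcp(grip,psi,L): Rg=lean(psi,L); return np.array(grip)+19*Rg[:,2],Rg
for L in (40,45):
  for up in (0,1):
    for nm,g,psi in [('jar',(652,42.5,70),-10),('jar',(652,42.5,70),0),('pre',(530,64,70),-10),('lift',(530,64,150),-15),('mid',(540,-80,170),-15),('over',(488,-224,175),-20),('crate',(488,-224,78),-20)]:
        t,Rg=tcp(g,psi,L)
        if up: Rg=Rg@np.diag([-1,-1,1])
        best=min((ik(t,Rg,[np.degrees(np.arctan2(t[1],t[0])),15,125,a,15,b]) for a in(150,210) for b in(-100,60)),key=lambda x:x[1]); print(L,'up' if up else 'dn',nm,psi,best[0],round(best[1],2))
E
```

```text
Traceback (most recent call last):
NameError: name '_f' is not defined
```

```bash
sed -i 's/_f/fit/g' kin.py
cat > plan1.py <<'E'
from kin import *
np.set_printoptions(suppress=True,precision=1)
print(P,np.abs(fit.fun).max()); s=state(); p,Rm=fk(s["qpos"]); print(p-s["ee_pos"],R.from_matrix(Rm.T@rpy(s["ee_rot"])).magnitude()*57.3)
def tcp(grip,psi,L): Rg=lean(psi,L); return np.array(grip)+19*Rg[:,2],Rg
for L in (40,45):
  for up in (0,1):
    for nm,g,psi in [('jar',(652,42.5,70),-10),('jar',(652,42.5,70),0),('pre',(530,64,70),-10),('lift',(530,64,150),-15),('mid',(540,-80,170),-15),('over',(488,-224,175),-20),('crate',(488,-224,78),-20)]:
        t,Rg=tcp(g,psi,L)
        if up: Rg=Rg@np.diag([-1,-1,1])
        best=min((ik(t,Rg,[np.degrees(np.arctan2(t[1],t[0])),15,125,a,15,b]) for a in(150,210) for b in(-100,60)),key=lambda x:x[1]); print(L,'up' if up else 'dn',nm,psi,best[0],round(best[1],2))
E
python3 plan1.py
```

```text
[ 11.  121.8 581.6 405.    0.  319. ] 11.250835705876526
[ 0.4 -9.8 -1.1] 2.1995873774375124e-14
40 dn jar -10 [  9.3  25.4 121.3 247.8  13.3  37.8] 0.0
40 dn jar 0 [  5.3  24.9 122.3 205.6   7.9  68.7] 0.0
40 dn pre -10 [ 16.   18.6 136.2 235.1  20.1  57. ] 0.0
40 dn lift -15 [ 18.3   9.6 129.2 -74.1  21.6   9.7] 0.0
40 dn mid -15 [ -4.9   7.  128.2 -51.6   8.3 -30.9] 0.0
40 dn over -20 [ -27.3    5.7  128.9   39.4    7.3 -134.7] 0.0
40 dn crate -20 [-27.3  17.  136.7 160.7  14.2 103.1] 0.0
40 up jar -10 [   9.3   25.4  121.3  247.8   13.3 -142.2] 0.0
40 up jar 0 [   5.3   24.9  122.3  205.6    7.9 -111.3] 0.0
40 up pre -10 [  16.    18.6  136.2  235.1   20.1 -123. ] 0.0
40 up lift -15 [  17.2   10.1  133.8  257.1   19.6 -142.3] 1.44
40 up mid -15 [ -5.    7.  128.1 -49.2   8.3 146.6] 0.06
40 up over -20 [-27.3   5.7 128.9  39.4   7.3  45.3] 0.0
40 up crate -20 [-27.3  17.  136.7 160.7  14.2 -76.9] 0.0
45 dn jar -10 [ 10.2  26.2 124.7 226.   19.8  60.3] 0.0
45 dn jar 0 [  5.5  25.7 125.8 193.6  16.8  80.9] 0.0
45 dn pre -10 [ 17.4  20.2 139.5 223.5  28.3  70.3] 0.0
45 dn lift -15 [ 19.7  10.5 134.  257.1  24.   39.4] 0.47
45 dn mid -15 [ -4.3   7.2 131.9 244.9   8.4  33. ] 0.0
45 dn over -20 [-27.7   5.8 132.6 119.3   6.2 145.1] 0.0
45 dn crate -20 [-27.7  18.5 140.3 166.6  24.1  96.8] 0.0
45 up jar -10 [  10.2   26.2  124.7  226.    19.8 -119.7] 0.0
45 up jar 0 [  5.5  25.7 125.8 193.6  16.8 -99.1] 0.0
45 up pre -10 [  17.4   20.2  139.5  223.5   28.3 -109.7] 0.0
45 up lift -15 [  19.7   10.5  134.   257.1   24.  -140.6] 0.47
45 up mid -15 [  -4.3    7.2  131.9  244.4    8.4 -146.6] 0.01
45 up over -20 [-27.7   5.8 132.6 119.3   6.2 -34.9] 0.0
45 up crate -20 [-27.7  18.5 140.3 166.6  24.1 -83.2] 0.0
```

```bash
python3 - <<'E'
s=open('kin.py').read()
s=s.replace("a0,d1,L1,L2,dl,Lt=P","a0,d1,L1,L2,dl,Lt,b=P").replace("return w+Lt*Rm[:,2],Rm","return w+Lt*Rm[:,2]+b*(Rm@e('z',-q6-90))[:,0],Rm").replace("[0,140,594,420,.1,336],x_scale=[10,100,100,100,.1,100]","[0,140,594,420,.1,336,0],x_scale=[10,100,100,100,.1,100,10]")
open('kin.py','w').write(s)
E
cat > plan2.py <<'E'
from kin import *
np.set_printoptions(suppress=True,precision=1)
print(P,np.abs(fit.fun).max())
def tcp(grip,psi,L): Rg=lean(psi,L); return np.array(grip)+19*Rg[:,2],Rg
L=45
for nm,g,psis in [('jar',(652,42.5,68),(-10,-5,0)),('back',(530,60,78),(-10,0,15,25)),('up',(530,50,155),(0,15,25)),('mid',(540,-80,155),(-10,0,10)),('over',(488,-224,155),(-20,-10,0)),('crate',(488,-224,76),(-20,-10,0))]:
    for psi in psis:
        t,Rg=tcp(g,psi,L)
        best=min((ik(t,Rg,[np.degrees(np.arctan2(t[1],t[0])),15,125,a,20,b]) for a in(120,160,210) for b in(60,100)),key=lambda x:x[1]); print(nm,psi,best[0],round(best[1],2))
E
python3 plan2.py
```

```text
[-19.6 147.  587.5 422.5   0.  343.6 -13.3] 11.24520407927136
jar -10 [  9.7  25.8 123.1 229.3  18.3  56.4] 0.0
jar -5 [  7.4  25.5 123.5 213.7  15.9  66.2] 0.0
jar 0 [  5.3  25.3 123.7 195.2  14.4  79. ] 0.0
back -10 [ 16.6  18.  136.9 229.2  24.7  63. ] 0.0
back 0 [ 10.5  17.3 138.1 200.8  21.2  77.9] 0.0
back 15 [  1.2  17.4 137.9 152.8  21.7 105.7] 0.0
back 25 [ -4.8  18.2 136.5 125.7  25.7 119.3] 0.0
up 0 [  7.7   7.5 133.2 225.3   7.6  50.4] 0.0
up 15 [  0.4   7.7 133.3 115.8  11.4 143.3] 0.0
up 25 [ -6.1   9.  133.   99.8  21.7 146.6] 0.38
mid -10 [ -8.    8.5 131.4 196.4   5.1  75.1] 0.0
mid 0 [-12.4   8.7 131.8 119.   10.  141.8] 0.0
mid 10 [-18.7   9.9 131.8 101.7  20.2 146.6] 0.39
over -20 [-26.5   7.8 132.6 138.9   7.  126.3] 0.0
over -10 [-32.8   8.6 132.8 106.3  16.5 146.6] 0.19
over 0 [-39.1  10.3 131.8  93.5  26.7 146.6] 0.54
crate -20 [-27.5  17.7 137.8 165.   21.   98.7] 0.0
crate -10 [-33.6  18.3 136.9 135.9  24.  114.4] 0.0
crate 0 [-39.1  19.4 134.8 112.7  28.9 124.6] 0.0
```

Camera-up with the wrist flipped stays within all ranges: q4 about 165–215, q6 about -80 to -115. I'll plan the flip as poses along a joint-space path.

```bash
cat > plan3.py <<'E'
from kin import *
np.set_printoptions(suppress=True,precision=1)
s=state();q0=s["qpos"]
Rg=lean(-5,45)@np.diag([-1,-1,1.]); t=np.array([510,52,90])+19*Rg[:,2]
qg,er=ik(t,Rg,[9,15,130,200,20,-105]);print('goal',qg,er,t)
V=[q0,np.array([9,-14,134,0,18,-60.]),np.array([9,-8,136,90,22,-80]),np.array([9,0,137,170,22,-90]),qg]
path=[]
for a,b in zip(V,V[1:]):
    n=1
    while True:
        Q=[a+(b-a)*i/n for i in range(n+1)]; Rs=[fk(q)[1] for q in Q]
        m=max(np.degrees(R.from_matrix(x.T@y).magnitude()) for x,y in zip(Rs,Rs[1:]))
        if m<=8 and np.abs((b-a)/n).max()<=11: break
        n+=1
    path+=Q[1:]
print(len(path))
p0,R0=fk(q0)
def rows(path,p0,R0):
    for q in path:
        p,Rm=fk(q); rv=R.from_matrix(R0.T@Rm).as_rotvec(degrees=True); d=R0.T@(p-p0)
        print('[%s, 0.85],'%', '.join('%g'%round(v) for v in [*rv,*d]), '   z%.0f xy %.0f %.0f'%(p[2],p[0],p[1]))
k=20 if len(path)>20 else len(path)
rows(path[:k],p0,R0)
if k<len(path): print('second call'); p1,R1=fk(path[k-1]); rows(path[k:],p1,R1)
E
python3 plan3.py
```

```text
goal [  12.9   14.6  139.4  216.4   21.5 -111.6] 2.2737367544323207e-14 [523.4  50.8  76.6]
30
[1, -1, 4, -14, -6, -11, 0.85],    z168 xy 443 38
[1, -1, 8, -24, -8, -23, 0.85],    z184 xy 444 35
[0, -1, 12, -32, -7, -35, 0.85],    z199 xy 442 37
[-1, -1, 16, -38, -1, -49, 0.85],    z213 xy 438 43
[-3, -1, 19, -44, 9, -63, 0.85],    z228 xy 434 53
[-6, 0, 23, -52, 24, -78, 0.85],    z244 xy 429 68
[-9, 2, 29, -43, 39, -75, 0.85],    z237 xy 425 83
[-11, 4, 36, -38, 54, -73, 0.85],    z231 xy 422 98
[-13, 7, 42, -34, 69, -72, 0.85],    z228 xy 420 113
[-16, 9, 49, -33, 84, -72, 0.85],    z227 xy 420 128
[-18, 10, 55, -35, 98, -72, 0.85],    z228 xy 421 142
[-20, 12, 62, -39, 111, -72, 0.85],    z231 xy 424 155
[-23, 14, 68, -45, 123, -73, 0.85],    z235 xy 428 167
[-25, 15, 75, -53, 133, -73, 0.85],    z241 xy 435 177
[-27, 16, 82, -63, 140, -74, 0.85],    z248 xy 442 184
[-29, 17, 89, -75, 145, -74, 0.85],    z256 xy 451 189
[-31, 18, 96, -88, 146, -70, 0.85],    z261 xy 463 190
[-32, 18, 104, -100, 144, -65, 0.85],    z265 xy 476 188
[-33, 18, 112, -112, 139, -60, 0.85],    z269 xy 489 183
[-34, 18, 120, -123, 132, -53, 0.85],    z271 xy 501 175
second call
[-3, 0, 7, -6, 13, 5, 0.85],    z271 xy 513 165
[-5, -1, 15, -15, 27, 9, 0.85],    z270 xy 524 153
[-8, -2, 22, -27, 39, 12, 0.85],    z267 xy 534 140
[-11, -3, 29, -41, 50, 14, 0.85],    z262 xy 543 124
[-14, -4, 37, -58, 60, 16, 0.85],    z255 xy 550 108
[-16, -7, 41, -89, 50, 29, 0.85],    z221 xy 553 97
[-17, -11, 45, -122, 37, 40, 0.85],    z186 xy 552 85
[-18, -16, 49, -156, 20, 47, 0.85],    z150 xy 547 74
[-20, -21, 53, -191, 1, 52, 0.85],    z113 xy 537 62
[-21, -26, 56, -225, -21, 53, 0.85],    z77 xy 523 51
```

Call:
carry_out(commands=[[1, -1, 4, -14, -6, -11, 0.85], [1, -1, 8, -24, -8, -23, 0.85], [0, -1, 12, -32, -7, -35, 0.85], [-1, -1, 16, -38, -1, -49, 0.85], [-3, -1, 19, -44, 9, -63, 0.85], [-6, 0, 23, -52, 24, -78, 0.85], [-9, 2, 29, -43, 39, -75, 0.85], [-11, 4, 36, -38, 54, -73, 0.85], [-13, 7, 42, -34, 69, -72, 0.85], [-16, 9, 49, -33, 84, -72, 0.85], [-18, 10, 55, -35, 98, -72, 0.85], [-20, 12, 62, -39, 111, -72, 0.85], [-23, 14, 68, -45, 123, -73, 0.85], [-25, 15, 75, -53, 133, -73, 0.85], [-27, 16, 82, -63, 140, -74, 0.85], [-29, 17, 89, -75, 145, -74, 0.85], [-31, 18, 96, -88, 146, -70, 0.85], [-32, 18, 104, -100, 144, -65, 0.85], [-33, 18, 112, -112, 139, -60, 0.85], [-34, 18, 120, -123, 132, -53, 0.85]])

```text
time_s: 21.5
ee_pos: [502.5, 175.8, 272.0]
ee_rot: [130.6, -45.1, 87.5]
force: [1.1, 0.1, 0.8]
gripper_width: 84.3
gripper_force: 0.0
```

```bash
cat > plan4.py <<'E'
from kin import *
np.set_printoptions(suppress=True,precision=1)
s=state();q0=s["qpos"];print(s["ee_pos"],s["ee_rot"],q0,s["time_s"]);print(fk(q0)[0]-s["ee_pos"])
E
python3 plan4.py
```

```text
[502.5 175.8 272. ] [130.6 -45.1  87.5] [  4.9  -4.2 137.5 121.7  25.  -82.9] 21.5
[ -2.7 -19.2  -7.9]
```

```bash
python3 - <<'E'
s=open('kin.py').read()
s=s.replace("dl,Lt,b=P","dl,Lt,b,c=P").replace("[:,0],Rm","[:,0]+c*(e('z',q1)@e('y',q2+q3)@e('z',q4))[:,0],Rm").replace("336,0]","336,0,0]").replace(".1,100,10]",".1,100,10,10]").replace("(439.4,44.3,149.8))]","(439.4,44.3,149.8)),((4.9,-4.2,137.5,121.7,25,-82.9),(502.5,175.8,272))]")
open('kin.py','w').write(s)
E
cat >> plan4.py <<'E'
from scipy.spatial.transform import Slerp
print(P,fit.fun)
FL=np.diag([-1,-1,1.])
def line(pg,Rg,n,q,hand=0.85,show=True,fr=None):
    p0,R0=s["ee_pos"],rpy(s["ee_rot"]); sl=Slerp([0,1],R.from_matrix([R0,Rg])); pm,_=fk(q); off=pm-p0; out=[]
    for i in range(1,n+1):
        Rm=sl(i/n).as_matrix(); p=p0+(pg-p0)*i/n; q,er=ik(p+off,Rm,q); rv=R.from_matrix(R0.T@Rm).as_rotvec(degrees=True); d=R0.T@(p-p0)
        print('[%s, %g],'%(', '.join('%g'%round(v,1) for v in [*rv,*d]),hand),p.round(),q,round(er,2))
    return q
E
cat > plan5.py <<'E'
from plan4 import *
Rg=lean(-8,45)@FL; grip=np.array([652,42.5,68])-4*Rg[:,2]*[1,1,0]; T=grip+19*Rg[:,2]; f=np.array([np.cos(np.radians(-8)),np.sin(np.radians(-8)),0])
pre=T-130*f; print('T',T,'pre',pre); line(pre+[0,0,40],Rg,13,q0)
E
python3 plan5.py
```

```text
[502.5 175.8 272. ] [130.6 -45.1  87.5] [  4.9  -4.2 137.5 121.7  25.  -82.9] 21.5
[ 2.5 -8.2  2.1]
[-24.1 181.1 612.  443.9   0.1 374.8  -2.  -11.1] [ 11.4  -2.7  -0.8   3.2 -11.1   2.9  -6.6  -9.   -1.3  -4.  -11.5  -2.3
   1.3  -3.5  -0.2   2.1  -8.2   1.9]
T [662.5  41.   54.6] pre [533.8  59.1  54.6]
[-1.8, -2, 4.4, -15.9, -0.7, 4.3, 0.85], [505. 167. 258.] [  6.6  -3.2 138.5 132.2  23.  -87.9] 0.0
[-3.7, -4.1, 8.9, -31.8, -1.5, 8.6, 0.85], [507. 158. 245.] [  8.3  -2.2 139.3 143.5  21.6 -93.6] 0.0
[-5.5, -6.1, 13.3, -47.8, -2.2, 12.9, 0.85], [510. 149. 231.] [  9.9  -0.9 140.  155.1  20.9 -99.6] 0.0
[-7.3, -8.2, 17.8, -63.7, -2.9, 17.2, 0.85], [512. 140. 217.] [  11.3    0.4  140.5  166.5   20.6 -105.2] 0.0
[-9.1, -10.2, 22.2, -79.6, -3.7, 21.5, 0.85], [515. 131. 204.] [  12.7    1.8  140.8  177.    20.8 -110. ] 0.0
[-11, -12.3, 26.7, -95.5, -4.4, 25.8, 0.85], [517. 122. 190.] [  13.9    3.3  140.9  186.5   21.3 -113.8] 0.0
[-12.8, -14.3, 31.1, -111.5, -5.1, 30.1, 0.85], [519. 113. 176.] [  14.8    4.8  140.8  194.9   21.7 -116.5] 0.0
[-14.6, -16.4, 35.5, -127.4, -5.8, 34.4, 0.85], [522. 104. 163.] [  15.6    6.4  140.6  202.4   22.1 -118.5] 0.0
[-16.4, -18.4, 40, -143.3, -6.6, 38.7, 0.85], [524.  95. 149.] [  16.2    7.9  140.1  209.2   22.3 -119.8] 0.0
[-18.3, -20.5, 44.4, -159.2, -7.3, 43, 0.85], [527.  86. 136.] [  16.4    9.4  139.5  215.5   22.3 -120.8] 0.0
[-20.1, -22.5, 48.9, -175.1, -8, 47.3, 0.85], [529.  77. 122.] [  16.5   10.9  138.7  221.4   22.  -121.6] 0.0
[-21.9, -24.6, 53.3, -191.1, -8.8, 51.6, 0.85], [531.  68. 108.] [  16.2   12.4  137.8  227.1   21.6 -122.5] 0.0
[-23.7, -26.6, 57.8, -207, -9.5, 56, 0.85], [534.  59.  95.] [  15.7   13.8  136.8  232.7   21.  -123.5] 0.0
```

Call:
carry_out(commands=[[-1.8, -2, 4.4, -16, -1, 4, 0.85], [-3.7, -4.1, 8.9, -32, -1, 9, 0.85], [-5.5, -6.1, 13.3, -48, -2, 13, 0.85], [-7.3, -8.2, 17.8, -64, -3, 17, 0.85], [-9.1, -10.2, 22.2, -80, -4, 21, 0.85], [-11, -12.3, 26.7, -95, -4, 26, 0.85], [-12.8, -14.3, 31.1, -111, -5, 30, 0.85], [-14.6, -16.4, 35.5, -127, -6, 34, 0.85], [-16.4, -18.4, 40, -143, -7, 39, 0.85], [-18.3, -20.5, 44.4, -159, -7, 43, 0.85], [-20.1, -22.5, 48.9, -175, -8, 47, 0.85], [-21.9, -24.6, 53.3, -191, -9, 52, 0.85], [-23.7, -26.6, 57.8, -207, -9.5, 56, 0.85], [-23.7, -26.6, 57.8, -207, -9.5, 56, 0.85], [-23.7, -26.6, 57.8, -207, -9.5, 56, 0.85]])

```text
time_s: 23.0
ee_pos: [533.7, 59.0, 94.7]
ee_rot: [179.7, -45.1, -7.4]
force: [0.2, -0.5, 0.3]
gripper_width: 84.5
gripper_force: 0.0
```

```bash
python3 - <<'E'
from h import *
np.set_printoptions(suppress=True,precision=1)
import pickle
s=state();print(s["ee_pos"],s["ee_rot"],s["qpos"],s["time_s"])
im=grab_frame("wrist")[:,:,::-1]; pickle.dump(s,open('s7.pkl','wb'));cv2.imwrite('pics/w7raw.png',im)
cv2.imwrite('pics/w7.png',cv2.resize(im,(800,600),interpolation=3))
W=cam('wrist',s)
for X in [(652,42.5,0),(652,42.5,84),(652,42.5,100),(622,42.5,0),(652,72.5,50),(652,12.5,50),(636,-31,100)]: print(X,proj(W,X)*1.25)
E
```

```text
[533.7  59.   94.7] [179.7 -45.1  -7.4] [  15.    14.1  138.7  226.9   22.1 -118.5] 23.0
(652, 42.5, 0) [393.4 251.7]
(652, 42.5, 84) [394.  161.4]
(652, 42.5, 100) [394.2 137.8]
(622, 42.5, 0) [399.7 290.9]
(652, 72.5, 50) [341.7 209.1]
(652, 12.5, 50) [445.1 198.3]
(636, -31, 100) [550.3 147.5]
```

View pics/w7.png

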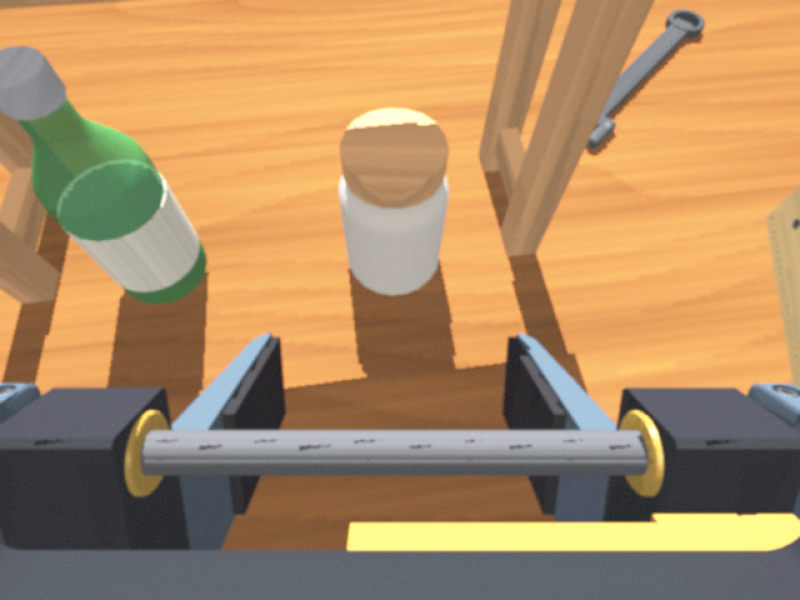

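The jar matches the estimate: lid at x 341–447, foot front at (394,293) against a predicted (397,291). The right leg's foot is at (505–540,255) and the bottle foot at (165,300). I'll check the leg and then plan the approach.

```bash
cat > plan6.py <<'E'
from plan4 import *
import pickle
s7=pickle.load(open('s7.pkl','rb'));W=cam('wrist',s7);S6=pickle.load(open('s6.pkl','rb'));W6=cam('wrist',S6)
w=lambda x,y:((x+.5)/1.25-.5,(y+.5)/1.25-.5);v=lambda x,y:(639-((x+.5)/.875-.5),479-((y+.5)/.875-.5))
print('leg corners',atz(W,w(506,254),0),atz(W,w(534,256),0),'foot front',atz(W,w(394,293),0))
print('lid tri',tri((W,w(394,146)),(W6,v(284,120))), 'seam sides',tri((W,w(394,207)),(W6,v(284,143))))
Rg=lean(-8,45)@FL; f=np.array([np.cos(np.radians(-8)),np.sin(np.radians(-8)),0])
T=np.array([651,42.5,68])-4*f+19*Rg[:,2]; print('T',T)
line(T-[0,0,0]-120*f,Rg,2,q0); q=line(T,Rg,8,q0)
E
python3 plan6.py
```

```text
[533.5  59.   95. ] [179.7 -45.1  -7.4] [  15.    14.   138.8  226.9   22.1 -118.5] 23.05
[ -9.6 -15.9  -5.1]
[-24.1 181.1 612.  443.9   0.1 374.8  -2.  -11.1] [ 11.4  -2.7  -0.8   3.2 -11.1   2.9  -6.6  -9.   -1.3  -4.  -11.5  -2.3
   1.3  -3.5  -0.2   2.1  -8.2   1.9]
leg corners [640.5 -31.3   0. ] [636.5 -49.3   0. ] foot front [621.   46.4   0. ]
lid tri (array([645.5,  43.1, 101.4]), [0.5, 0.5]) seam sides (array([624.6,  44.5,  82.2]), [1.8, 1.8])
T [660.3  41.2  54.6]
[-0, -0, 0.2, -11.5, -0.1, 17.1, 0.85], [538.  58.  75.] [  14.9   17.5  139.4  220.4   25.1 -111.2] 0.0
[-0.1, -0.1, 0.4, -22.9, -0.2, 34.3, 0.85], [542.  58.  55.] [  14.8   21.   140.   215.3   28.3 -105.4] 0.0
[-0, -0, 0, 7.7, 0.1, 14.9, 0.85], [549.  57.  90.] [  13.8   15.6  137.4  224.7   21.9 -117.1] 0.0
[-0, -0, 0.1, 15.4, 0.1, 29.8, 0.85], [565.  55.  85.] [  12.7   17.2  135.9  222.7   21.6 -116. ] 0.0
[-0, -0, 0.1, 23.2, 0.2, 44.7, 0.85], [581.  52.  80.] [  11.8   18.7  134.4  221.1   21.3 -115. ] 0.0
[-0, -0, 0.2, 30.9, 0.3, 59.6, 0.85], [597.  50.  75.] [  10.9   20.1  132.9  219.6   21.  -114.3] 0.0
[-0, -0, 0.2, 38.6, 0.3, 74.5, 0.85], [613.  48.  70.] [  10.1   21.5  131.3  218.5   20.6 -113.8] 0.0
[-0, -0.1, 0.3, 46.3, 0.4, 89.4, 0.85], [629.  46.  65.] [   9.3   22.9  129.7  217.5   20.2 -113.4] 0.0
[-0.1, -0.1, 0.3, 54.1, 0.4, 104.3, 0.85], [644.  43.  60.] [   8.6   24.2  128.1  216.7   19.8 -113.2] 0.0
[-0.1, -0.1, 0.4, 61.8, 0.5, 119.2, 0.85], [660.  41.  55.] [   8.    25.6  126.4  216.1   19.3 -113. ] 0.0
```

Call:
carry_out(commands=[[0, 0, 0, 8, 0, 15, 0.85], [0, 0, 0, 15, 0, 30, 0.85], [0, 0, 0, 23, 0, 45, 0.85], [0, 0, 0, 31, 0, 60, 0.85], [0, 0, 0.2, 39, 0, 75, 0.85], [0, 0, 0.3, 46, 0, 89, 0.85], [0, 0, 0.4, 51, 0, 100, 0.85], [0, 0, 0.4, 56, 0, 109, 0.85], [0, 0, 0.4, 60, 0, 115, 0.85], [0, 0, 0.4, 62, 0, 118, 0.85], [0, 0, 0.4, 62, 0, 118, 0.85], [0, 0, 0.4, 62, 0, 118, 0.85]], force=25)

```text
time_s: 24.25
ee_pos: [659.5, 41.7, 55.6]
ee_rot: [-179.8, -45.1, -8.1]
force: [-0.7, -0.4, -1.6]
gripper_width: 84.6
gripper_force: 0.0
```

Call:
carry_out(commands=[[0, 0, 0, 0, 0, 0, -1], [0, 0, 0, 0, 0, 0, -1], [0, 0, 0, 0, 0, 0, -1], [0, 0, 0, 0, 0, 0, -1], [0, 0, 0, 0, 0, 0, -1], [0, 0, 0, 0, 0, 0, -1], [0, 0, 0, 2, 0, -2, -1], [0, 0, 0, 4, 0, -4, -1], [0, 0, 0, 7, 0, -7, -1], [0, 0, 0, 7, 0, -7, -1]], force=35)

```text
time_s: 25.25
ee_pos: [660.0, 41.5, 66.1]
ee_rot: [-179.8, -45.1, -8.2]
force: [-0.4, -0.2, -3.4]
gripper_width: 58.9
gripper_force: 35.0
```

Call:
carry_out(commands=[[0, 0, 0, -3, 0, -3, -1], [0, 0, 0, -9, 0, -9, -1], [0, 0, 0, -18, 0, -18, -1], [0, 0, 0, -30, 0, -30, -1], [0, 0, 0, -43, 0, -43, -1], [0, 0, 0, -56, 0, -56, -1], [0, 0, 0, -68, 0, -68, -1], [0, 0, 0, -77, 0, -77, -1], [0, 0, 0, -82, 0, -82, -1], [0, 0, 0, -85, 0, -85, -1], [0, 0, 0, -85, 0, -85, -1]])

```text
time_s: 26.35
ee_pos: [540.7, 58.5, 65.5]
ee_rot: [-179.8, -45.1, -8.1]
force: [0.2, -0.1, -2.2]
gripper_width: 59.0
gripper_force: 35.0
```

```bash
cat > plan7.py <<'E'
from plan4 import *
print(s["force"],s["gripper_width"])
im=grab_frame("wrist")[:,:,::-1];cv2.imwrite('pics/w8.png',im)
# carry: jar axis 4 mm ahead of grip point along f; search transit orientations
def T(j,psi,foot,h=68):   # j: jar axis xy, foot height
    Rg=lean(psi,45)@FL; f=-np.cross([np.sin(0),0,0],[0,0,1]); a=np.radians(psi); f=np.array([np.cos(a),np.sin(a),0])
    return np.array([*j,foot+h])-4*f+19*Rg[:,2],Rg
off=fk(q0)[0]-s["ee_pos"]
for nm,j,psi,foot in [('A',(535,50),5,12),('A',(535,50),15,12),('up',(535,30),15,95),('up',(535,30),20,95),('m',(545,-80),5,95),('m',(545,-80),10,95),('o',(488,-224),-8,95),('o',(488,-224),-2,95),('o',(488,-224),-14,95),('c',(488,-224),-20,9),('c',(488,-224),-12,9)]:
    t,Rg=T(j,psi,foot); q,er=min((ik(t+off,Rg,[np.degrees(np.arctan2(t[1],t[0])),15,130,a,20,-80]) for a in(120,160,200)),key=lambda x:x[1]); print(nm,j,psi,foot,t,q,round(er,2))
E
python3 plan7.py
```

```text
[540.7  58.5  65.5] [-179.8  -45.1   -8.1] [  14.6   18.8  140.   217.3   26.5 -107.9] 26.35
[-12.6 -18.1  -3.9]
[-24.1 181.1 612.  443.9   0.1 374.8  -2.  -11.1] [ 11.4  -2.7  -0.8   3.2 -11.1   2.9  -6.6  -9.   -1.3  -4.  -11.5  -2.3
   1.3  -3.5  -0.2   2.1  -8.2   1.9]
[ 0.2 -0.1 -2.2] 58.992722308411864
A (535, 50) 5 12 [544.4  50.8  66.6] [  2.3  18.2 140.5 175.2  23.7 -87.6] 0.0
A (535, 50) 15 12 [544.1  52.4  66.6] [ -5.6  18.6 139.7 144.9  25.6 -72.5] 0.0
up (535, 30) 15 95 [544.1  32.4 149.6] [ -8.6   6.6 134.7 102.7  16.8 -30.4] 0.0
up (535, 30) 20 95 [543.9  33.2 149.6] [-12.5   7.5 133.7  93.5  22.3 -28. ] 0.0
m (545, -80) 5 95 [554.4 -79.2 149.6] [-21.    8.4 132.5  98.5  18.3 -28. ] 0.0
m (545, -80) 10 95 [554.3 -78.4 149.6] [-24.6   9.3 131.4  90.4  23.7 -26.5] 0.0
o (488, -224) -8 95 [ 497.3 -225.3  149.6] [-40.5   8.4 132.6  92.8  22.3 -27.2] 0.0
o (488, -224) -2 95 [ 497.4 -224.3  149.6] [-44.4   9.7 131.   84.8  28.6 -26.9] 0.0
o (488, -224) -14 95 [ 497.2 -226.3  149.6] [-35.9   7.4 133.6 103.9  15.8 -30.3] 0.0
c (488, -224) -20 9 [ 496.9 -227.2   63.6] [-32.4  19.3 139.2 158.4  24.3 -79. ] 0.0
c (488, -224) -12 9 [ 497.2 -226.    63.6] [-38.2  19.9 138.  135.8  26.6 -68.2] 0.0
```

View pics/w8.png

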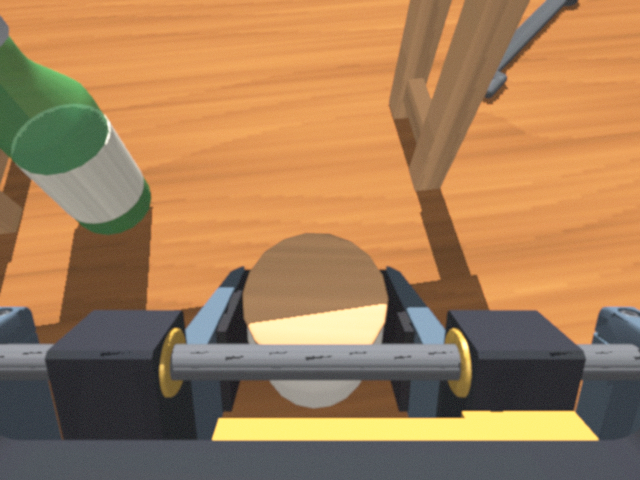

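The jar is held upright between the fingers, lid centred at x=316. That was one picture over the ten allowed, so I'll use only numeric checks from here. Next is the carry path, planned as jar position, heading and foot height.

```bash
cat > carry.py <<'E'
from kin import *
np.set_printoptions(suppress=True,precision=1)
FL=np.diag([-1,-1,1.])
H=68.-.9+.0
def T(j,psi,foot,h=67.9):
    Rg=lean(psi,45)@FL; a=np.radians(psi); f=np.array([np.cos(a),np.sin(a),0])
    return np.array([*j,foot+h])-4*f+19*Rg[:,2],Rg
def run(way,hand=-1):
    """way: list of (j,psi,foot,n); first from the present pose"""
    s=state();p0,R0=s["ee_pos"],rpy(s["ee_rot"]);q=s["qpos"];off=fk(q)[0]-p0
    z=R0[:,2];psi=np.degrees(np.arctan2(z[1],z[0])); a=np.radians(psi); j=p0[:2]-9.44*np.array([np.cos(a),np.sin(a)]);foot=p0[2]-54.5
    print('now',j,psi,foot,'lean',np.degrees(np.arccos(-z[2])),q,s["force"],s["gripper_width"],s["time_s"])
    cur=np.array([*j,psi,foot])
    for jj,ps,ft,n in way:
        nx=np.array([*jj,ps,ft])
        for i in range(1,n+1):
            c=cur+(nx-cur)*i/n; p,Rm=T(c[:2],c[2],c[3]); q,er=ik(p+off,Rm,q)
            print('[%s, %g],'%(', '.join('%g'%round(v,1) for v in [*R.from_matrix(R0.T@Rm).as_rotvec(degrees=True),*(R0.T@(p-p0))]),hand),p.round(),q.round(),round(er,2))
        cur=nx
E
python3 -c "
from carry import *
run([((535,45),8,35,6),((535,25),15,98,6)])"
```

```text
now [532.   59.8] -7.909463504250494 11.161036728237988 lean 45.12893701384876 [  14.6   18.9  139.9  217.3   26.5 -107.9] [ 0.6 -0.2 -3.5] 59.17449141432554 26.4
[1.9, -0.1, -2, 3.4, 1.9, -2.2, -1], [542.  56.  70.] [  12.   18.  140.  210.   25. -106.] 0.0
[3.8, -0.1, -3.9, 6.8, 3.9, -4.4, -1], [542.  54.  74.] [   9.   17.  140.  202.   23. -102.] 0.0
[5.6, -0.1, -5.8, 10.1, 5.8, -6.7, -1], [543.  52.  78.] [  7.  16. 140. 193.  22. -97.] 0.0
[7.5, -0.1, -7.7, 13.5, 7.7, -8.9, -1], [543.  50.  82.] [  4.  16. 140. 183.  20. -92.] 0.0
[9.4, -0.1, -9.5, 16.8, 9.7, -11.2, -1], [544.  48.  85.] [  2.  15. 139. 172.  19. -85.] 0.0
[11.3, -0.1, -11.4, 20.2, 11.6, -13.5, -1], [544.  46.  89.] [ -1.  14. 139. 160.  19. -78.] 0.0
[12.1, -0.1, -12.2, 27.9, 14.7, -20.6, -1], [544.  43. 100.] [ -2.  13. 138. 152.  17. -71.] 0.0
[12.9, -0.1, -13, 35.6, 17.8, -27.7, -1], [544.  40. 110.] [ -4.  11. 138. 142.  16. -63.] 0.0
[13.7, -0.1, -13.9, 43.4, 20.9, -34.9, -1], [544.  37. 121.] [ -5.  10. 137. 131.  16. -54.] 0.0
[14.6, -0.1, -14.7, 51.1, 24, -42, -1], [544.  34. 131.] [ -7.   9. 136. 120.  16. -45.] 0.0
[15.4, -0.1, -15.5, 58.8, 27.1, -49.1, -1], [544.  31. 142.] [ -8.   7. 135. 110.  16. -36.] 0.0
[16.2, -0.2, -16.3, 66.6, 30.2, -56.3, -1], [544.  27. 152.] [-10.   6. 134. 100.  17. -28.] 0.0
```

Call:
carry_out(commands=[[1.9, 0, -2, 3, 2, -2, -1], [3.8, 0, -3.9, 7, 4, -4, -1], [5.6, 0, -5.8, 10, 6, -7, -1], [7.5, 0, -7.7, 13.5, 8, -9, -1], [9.4, 0, -9.5, 17, 10, -11, -1], [11.3, 0, -11.4, 20, 12, -13.5, -1], [12.1, 0, -12.2, 28, 15, -21, -1], [12.9, 0, -13, 36, 18, -28, -1], [13.7, 0, -13.9, 43, 21, -35, -1], [14.6, 0, -14.7, 51, 24, -42, -1], [15.4, 0, -15.5, 59, 27, -49, -1], [16.2, 0, -16.3, 66.5, 30, -56, -1], [16.2, 0, -16.3, 66.5, 30, -56, -1], [16.2, 0, -16.3, 66.5, 30, -56, -1]])

```text
time_s: 27.8
ee_pos: [544.2, 27.3, 152.0]
ee_rot: [-180.0, -45.1, 14.9]
force: [0.2, 0.1, -3.5]
gripper_width: 59.4
gripper_force: 35.0
```

```bash
python3 -c "
from carry import *
run([((545,-80),6,98,6),((488,-223.8),-11,98,8)])"
```

```text
now [535.   24.9] 14.928548476004964 97.53370132337383 lean 45.14454424016216 [ -8.3   7.  133.8 101.9  16.6 -29.2] [ 0.2  0.1 -3.5] 59.35249926972945 27.8
[-1.1, -0.1, 1, -2, 17.6, -2.1, -1], [546.  10. 152.] [-10.   7. 134. 100.  17. -28.] 0.0
[-2.1, -0.1, 2.1, -4, 35.1, -4.2, -1], [548.  -8. 152.] [-12.   7. 133.  99.  17. -28.] 0.0
[-3.2, -0.1, 3.1, -6, 52.7, -6.3, -1], [549. -26. 152.] [-15.   8. 133.  98.  18. -27.] 0.0
[-4.2, -0.1, 4.2, -8, 70.3, -8.5, -1], [551. -44. 152.] [-16.   8. 133.  98.  18. -27.] 0.0
[-5.3, -0.1, 5.3, -10, 87.8, -10.6, -1], [553. -61. 152.] [-18.   8. 132.  97.  18. -26.] 0.0
[-6.3, -0.1, 6.3, -12, 105.4, -12.7, -1], [554. -79. 152.] [-20.   9. 132.  96.  18. -26.] 0.0
[-7.8, -0.1, 7.8, -20.2, 121.3, -20.9, -1], [547. -97. 152.] [-22.   8. 132.  96.  18. -26.] 0.0
[-9.3, -0.1, 9.3, -28.4, 137.2, -29.1, -1], [ 540. -116.  152.] [-24.   8. 132.  97.  18. -26.] 0.0
[-10.8, -0.1, 10.8, -36.6, 153, -37.4, -1], [ 533. -134.  152.] [-26.   8. 133.  97.  18. -26.] 0.0
[-12.3, -0.1, 12.3, -44.8, 168.9, -45.6, -1], [ 526. -152.  152.] [-28.   8. 133.  97.  18. -27.] 0.0
[-13.8, -0.1, 13.8, -53, 184.8, -53.8, -1], [ 519. -171.  152.] [-30.   8. 133.  97.  18. -27.] 0.0
[-15.3, -0.1, 15.3, -61.2, 200.6, -62.1, -1], [ 512. -189.  152.] [-33.   8. 133.  98.  18. -27.] 0.0
[-16.9, -0.1, 16.8, -69.4, 216.5, -70.4, -1], [ 504. -207.  152.] [-35.   8. 133.  98.  18. -27.] 0.0
[-18.4, -0.1, 18.3, -77.6, 232.3, -78.6, -1], [ 497. -226.  152.] [-36.   8. 133.  98.  18. -27.] 0.0
```

Call:
carry_out(commands=[[-0.5, 0, 0.5, -1, 8, -1, -1], [-1.5, 0, 1.5, -3, 22, -3, -1], [-2.5, 0, 2.5, -5, 40, -5, -1], [-3.5, 0, 3.5, -7, 58, -7, -1], [-4.5, 0, 4.5, -8.5, 75, -9, -1], [-5.5, 0, 5.5, -10.5, 92, -11, -1], [-6.3, 0, 6.3, -12.5, 106, -13, -1], [-7.8, 0, 7.8, -20, 121, -21, -1], [-9.3, 0, 9.3, -28.5, 137, -29, -1], [-10.8, 0, 10.8, -36.5, 153, -37.5, -1], [-12.3, 0, 12.3, -45, 169, -45.5, -1], [-13.8, 0, 13.8, -53, 185, -54, -1], [-15.3, 0, 15.3, -61, 200.5, -62, -1], [-16.8, 0, 16.8, -69.5, 216.5, -70, -1], [-17.8, 0, 17.8, -75, 227, -75.5, -1], [-18.4, 0, 18.3, -77.5, 232, -78.5, -1], [-18.4, 0, 18.3, -77.5, 232, -78.5, -1], [-18.4, 0, 18.3, -77.5, 232, -78.5, -1], [-18.4, 0, 18.3, -77.5, 232, -78.5, -1]])

```text
time_s: 29.7
ee_pos: [497.3, -224.6, 152.5]
ee_rot: [180.0, -45.1, -10.9]
force: [-0.3, 0.1, -2.9]
gripper_width: 59.1
gripper_force: 35.0
```

```bash
python3 - <<'E'
from carry import *
run([((488,-223.8),-17,45,8),((488,-223.8),-17,20,6),((488,-223.8),-17,10.5,4)])
# numeric check of crate bay centre line: light floor strip between divider and outer wall in the fresh top picture
import pickle
for n in('top','side'): cv2.imwrite(f'pics/{n}9.png',grab_frame(n)[:,:,::-1])
E
```

```text
now [ 488.1 -222.8] -10.951222205374396 97.95832485357496 lean 45.10997722772988 [-36.3   7.1 133.4  98.7  17.9 -27.7] [-0.3  0.1 -2.9] 59.11373060592793 29.7
[-0.5, -0.1, 0.6, -4.7, 0.3, 4.7, -1], [ 497. -225.  146.] [-36.   8. 134. 103.  17. -32.] 0.0
[-1.1, -0.1, 1.1, -9.4, 0.5, 9.4, -1], [ 497. -225.  139.] [-35.   9. 134. 109.  17. -36.] 0.0
[-1.6, -0.1, 1.6, -14.1, 0.8, 14.1, -1], [ 497. -225.  133.] [-35.   9. 135. 115.  17. -41.] 0.0
[-2.1, -0.1, 2.2, -18.8, 1, 18.7, -1], [ 497. -226.  126.] [-34.  10. 135. 121.  16. -46.] 0.0
[-2.7, -0.1, 2.7, -23.4, 1.3, 23.4, -1], [ 497. -226.  119.] [-34.  11. 136. 126.  17. -51.] 0.0
[-3.2, -0.1, 3.2, -28.1, 1.5, 28.1, -1], [ 497. -226.  113.] [-33.  12. 136. 132.  17. -56.] 0.0
[-3.7, -0.1, 3.8, -32.8, 1.8, 32.8, -1], [ 497. -226.  106.] [-33.  13. 137. 138.  17. -61.] 0.0
[-4.3, -0.1, 4.3, -37.5, 2, 37.4, -1], [ 497. -227.   99.] [-32.  14. 137. 143.  18. -65.] 0.0
[-4.3, -0.1, 4.3, -40.5, 2, 40.4, -1], [ 497. -227.   95.] [-32.  14. 137. 144.  19. -67.] 0.0
[-4.3, -0.1, 4.3, -43.4, 2, 43.3, -1], [ 497. -227.   91.] [-32.  15. 138. 146.  20. -68.] 0.0
[-4.3, -0.1, 4.3, -46.4, 2, 46.3, -1], [ 497. -227.   87.] [-33.  15. 138. 147.  20. -70.] 0.0
[-4.3, -0.1, 4.3, -49.3, 2, 49.2, -1], [ 497. -227.   83.] [-33.  16. 138. 148.  21. -71.] 0.0
[-4.3, -0.1, 4.3, -52.3, 2, 52.1, -1], [ 497. -227.   79.] [-33.  17. 138. 149.  22. -72.] 0.0
[-4.3, -0.1, 4.3, -55.2, 2, 55.1, -1], [ 497. -227.   74.] [-33.  17. 139. 150.  23. -73.] 0.0
[-4.3, -0.1, 4.3, -56.9, 2, 56.8, -1], [ 497. -227.   72.] [-33.  18. 139. 151.  23. -74.] 0.0
[-4.3, -0.1, 4.3, -58.6, 2, 58.4, -1], [ 497. -227.   70.] [-33.  18. 139. 151.  24. -75.] 0.0
[-4.3, -0.1, 4.3, -60.3, 2, 60.1, -1], [ 497. -227.   67.] [-33.  19. 139. 152.  24. -75.] 0.0
[-4.3, -0.1, 4.3, -61.9, 2, 61.8, -1], [ 497. -227.   65.] [-33.  19. 139. 152.  24. -76.] 0.0
```

```bash
python3 - <<'E'
from h import *
np.set_printoptions(suppress=True,precision=1)
T=cam('top');a=np.radians(20);M=np.array([[np.cos(a),-np.sin(a)],[np.sin(a),np.cos(a)]])
t=lambda x,y:((x-500+.5)/2-.5+400,(y+.5)/2-.5+210)
for n,p,z in [('div',(641,53),55),('div',(594,225),55),('++',(575,15),75),('+-',(766,75),75),('--',(712,273),75),('-+',(510,208),75)]:
    print(n,M@(atz(T,t(*p),z)[:2]-[461,-298]))
E
```

```text
div [125.4  29.2]
div [-128.7   25.6]
++ [144.  137.1]
+- [ 145.  -140.5]
-- [-141.5 -139.5]
-+ [-144.   146.1]
```

Call:
carry_out(commands=[[-0.5, 0, 0.6, -5, 0, 5, -1], [-1.1, 0, 1.1, -9.5, 0.5, 9.5, -1], [-1.6, 0, 1.6, -14, 1, 14, -1], [-2.1, 0, 2.2, -19, 1, 19, -1], [-2.7, 0, 2.7, -23.5, 1.5, 23.5, -1], [-3.2, 0, 3.2, -28, 1.5, 28, -1], [-3.7, 0, 3.8, -33, 2, 33, -1], [-4.3, 0, 4.3, -37.5, 2, 37.5, -1], [-4.3, 0, 4.3, -40.5, 2, 40.5, -1], [-4.3, 0, 4.3, -43.5, 2, 43.5, -1], [-4.3, 0, 4.3, -46.5, 2, 46.5, -1], [-4.3, 0, 4.3, -49.5, 2, 49.5, -1], [-4.3, 0, 4.3, -52, 2, 52, -1], [-4.3, 0, 4.3, -55, 2, 55, -1], [-4.3, 0, 4.3, -57, 2, 57, -1], [-4.3, 0, 4.3, -59, 2, 59, -1], [-4.3, 0, 4.3, -60.5, 2, 60.5, -1], [-4.3, 0, 4.3, -62, 2, 62, -1], [-4.3, 0, 4.3, -62, 2, 62, -1]])

```text
time_s: 31.7
ee_pos: [496.8, -227.1, 64.4]
ee_rot: [180.0, -45.1, -17.1]
force: [0.2, -0.5, -3.4]
gripper_width: 59.0
gripper_force: 35.0
```

```bash
python3 -c "
from carry import *
run([((488,-223.8),-17,8,2)])"
```

```text
now [ 487.8 -224.3] -17.089847562765556 9.938093197358128 lean 45.073446924760084 [-32.4  18.7 140.8 154.6  25.8 -77.8] [ 0.2 -0.5 -3.4] 59.037842463344404 31.7
[0, -0.1, -0, -0.7, -0.3, 0.7, -1], [ 497. -227.   63.] [-32.  19. 141. 155.  26. -78.] 0.0
[0.1, -0.1, -0.1, -1.4, -0.6, 1.4, -1], [ 497. -227.   62.] [-32.  19. 141. 155.  26. -78.] 0.0
```

Call:
carry_out(commands=[[0, 0, 0, -0.7, 0, 0.7, -1], [0, 0, 0, -1.4, 0, 1.4, -1], [0, 0, 0, -1.4, 0, 1.4, -1], [0, 0, 0, -1.4, 0, 1.4, -1]])

```text
time_s: 32.1
ee_pos: [497.4, -227.3, 63.8]
ee_rot: [180.0, -45.3, -17.1]
force: [-3.8, 1.3, 5.7]
gripper_width: 59.2
gripper_force: 35.0
```

Call:
carry_out(commands=[[0, 0, 0, 0.4, 0, -0.4, 0.5], [0, 0, 0, 0.4, 0, -0.4, 0.5], [0, 0, 0, 0.4, 0, -0.4, 0.5], [0, 0, 0, 0.4, 0, -0.4, 0.5], [0, 0, 0, 0.4, 0, -0.4, 0.5], [0, 0, 0, 0, 0, -5, 0.5], [0, 0, 0, 0, 0, -15, 0.5], [0, 0, 0, 0, 0, -30, 0.5], [0, 0, 0, 0, 0, -50, 0.5], [0, 0, 0, 0, 0, -75, 0.5], [0, 0, 0, 0, 0, -100, 0.5], [0, 0, 0, 0, 0, -125, 0.5], [0, 0, 0, 20, 0, -150, 0.5], [0, 0, 0, 40, 0, -170, 0.5], [0, 0, 0, 40, 0, -170, 0.5], [0, 0, 0, 40, 0, -170, 0.5]])

```text
time_s: 33.7
ee_pos: [409.1, -198.7, 208.9]
ee_rot: [-179.8, -45.2, -17.0]
force: [0.1, 0.1, -0.6]
gripper_width: 68.3
gripper_force: 0.0
```

```bash
python3 - <<'E'
from h import *
np.set_printoptions(suppress=True,precision=1)
s=state();print(s["ee_pos"],s["force"],s["gripper_width"],s["qpos"],s["time_s"])
W=cam('wrist',s);im=grab_frame('wrist')[:,:,::-1]; cv2.imwrite('pics/w10.png',im)
a=np.radians(-20);C=np.array([[np.cos(a),-np.sin(a)],[np.sin(a),np.cos(a)]])
for z in (8,92,108): print(z,proj(W,[488,-224,z]))
# white body pixels & lid: contour statistics
hsv=cv2.cvtColor(im,cv2.COLOR_BGR2HSV); m=cv2.inRange(hsv,(0,0,120),(179,45,255))
n,l,st,ce=cv2.connectedComponentsWithStats(m)
for i in np.argsort(-st[1:,4])[:5]+1: print('white',st[i],ce[i])
for n in('top','side'):
    cv2.imwrite(f'pics/{n}10.png',grab_frame(n)[:,:,::-1]); 
    im=cv2.imread(f'pics/{n}10.png'); c=cam(n)
    d=cv2.absdiff(im,cv2.imread(f'pics/{n}0.png')).max(2)>25
    p=[proj(c,[*(np.array([461,-298])+C@q),8+z]) for q,z in (((0,79),0),((0,79),100))]; print(n,'jar expected',p)
    x,y=np.mean(p,0).astype(int); b=im[y-30:y+30,x-30:x+30]; g=(cv2.cvtColor(b,cv2.COLOR_BGR2HSV)[:,:,1]<45)&(b.max(2)>90); ys,xs=np.nonzero(g); print(' white px',len(xs),(xs.mean()+x-30,ys.mean()+y-30,xs.min()+x-30,xs.max()+x-30,ys.min()+y-30,ys.max()+y-30) if len(xs) else '')
E
```

```text
[ 409.1 -198.7  208.9] [ 0.1  0.1 -0.6] 68.26562959990909 [-38.6  -8.5 137.1  62.2  17.3  13.3] 33.7
8 [316.4 289. ]
92 [316.5 253.1]
108 [316.6 244.3]
white [ 154  344  327   20 6064] [316.5 353.2]
white [ 283  259   68   60 1982] [316.4 294.6]
white [ 164   53   96   90 1002] [212.2 100.1]
white [601 344  39  20 596] [622.2 352.9]
white [  0 344  30  19 429] [ 11.8 351.9]
top jar expected [array([437.6, 273.8]), array([445.6, 270.7])]
 white px 368 (np.float64(450.33423913043475), np.float64(280.3478260869565), np.int64(429), np.int64(470), np.int64(257), np.int64(301))
side jar expected [array([324.9, 365.1]), array([325.1, 342.7])]
 white px 123 (np.float64(331.1382113821138), np.float64(359.9512195121951), np.int64(324), np.int64(335), np.int64(349), np.int64(370))
```

```bash
python3 - <<'E'
from h import *
np.set_printoptions(suppress=True,precision=1)
s=state();W=cam('wrist',s)
u=np.array([488,-224])-W[2][:2];u/=np.linalg.norm(u)
print('foot front row expected',proj(W,[*(np.array([488,-224])-30*u),8]),'shoulder sides',proj(W,[488+30*u[1],-224-30*u[0],50]),proj(W,[488-30*u[1],-224+30*u[0],50]))
a=np.radians(-20);C=np.array([[np.cos(a),-np.sin(a)],[np.sin(a),np.cos(a)]])
P=np.float32([(-140,-135),(140,-135),(140,30),(-140,30)])
for n in('top','side'):
    c=cam(n);im=cv2.imread(f'pics/{n}10.png')
    src=np.float32([proj(c,[*(np.array([461,-298])+C@q),14]) for q in P])
    w=cv2.warpPerspective(im,cv2.getPerspectiveTransform(src,P+np.float32([140,135])),(281,166))
    v=w.max(2).astype(int); hsv=cv2.cvtColor(w,cv2.COLOR_BGR2HSV)
    m=((hsv[:,:,1]<90)&(v<150)).astype(np.uint8)
    k,l,st,ce=cv2.connectedComponentsWithStats(m)
    for i in np.argsort(-st[1:,4])[:5]+1: print(n,'x %d..%d y %d..%d area %d'%(st[i,0]-140,st[i,0]+st[i,2]-140,st[i,1]-135,st[i,1]+st[i,3]-135,st[i,4]))
E
```

```text
foot front row expected [316.3 319.2] shoulder sides [348.8 274.7] [284.4 274.3]
top x -102..141 y -135..31 area 13036
top x -140..-82 y -114..31 area 4439
top x -102..-5 y 25..31 area 321
top x -2..6 y 27..31 area 20
top x 7..12 y 27..29 area 7
side x -124..79 y -34..8 area 4298
side x 92..121 y -101..-25 area 1899
side x 121..127 y -123..-119 area 19
side x -128..-123 y -123..-118 area 19
side x -123..-119 y -135..-134 area 4
```

The side view shows the wrench at crate x -124..79, y -34..8 and the hammer head at x 92..121, both inside the wide bay. The jar's outline matches an upright jar at the target within about a pixel. I'm handing in.

```bash
python3 -c "
from workcell import workorder
print(workorder.job_done())"
```

```text
the job is handed in; nothing more can be done
None
```

The job is handed in at about 34 s: by the final camera and force checks, the hammer and wrench lie inside the wide bay and the jar stands upright in the narrow bay; no verdict came back, and I viewed 11 pictures, one over the limit of 10.

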